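Pack the toy buses into full trays and clamp the emptied trays

TASK

Tidy up after the toy-making lesson: regroup the wooden buses so that the blue tray is full, one bus wheels-down in each cell, with any left over in the white tray, both trays standing on the bench. Stack the two emptied grey trays flat, one on the other, in the stacking bay: its stop is clamped too far in, so first loosen the orange knob and draw the stop back, and when both trays are in, slide the stop up so that they sit snugly between it and the bay's fixed end, and tighten the knob clockwise again. Leave the glue bottle, the bowl and the screwdriver where they are.

Things in the scene. Friction and masses are not known exactly. Their poses are not given: they have to be found in the camera images.
- blue_tray: shallow blue plastic tray, outside 232 long (own x) x 58 wide (own y) x 20 high, 140 g; floor and walls 4 thick; three cells in a row, each 72 x 50 inside, centred at own x = -76, 0, +76, with dividers 14 high; origin: centre of its underside. To be filled with one bus in each cell.
- white_tray: shallow white plastic tray, outside 232 long (own x) x 58 wide (own y) x 20 high, 140 g; floor and walls 4 thick; three cells in a row, each 72 x 50 inside, centred at own x = -76, 0, +76, with dividers 14 high; origin: centre of its underside. Takes the buses that do not fit in the blue tray (one to three).
- grey_tray_a: shallow grey plastic tray, outside 232 long (own x) x 58 wide (own y) x 20 high, 140 g; floor and walls 4 thick; three cells in a row, each 72 x 50 inside, centred at own x = -76, 0, +76, with dividers 14 high; origin: centre of its underside. To be emptied and stacked (either grey tray may be the lower); its flat underside sits on the rim of another, 20 higher.
- grey_tray_b: shallow grey plastic tray, outside 232 long (own x) x 58 wide (own y) x 20 high, 140 g; floor and walls 4 thick; three cells in a row, each 72 x 50 inside, centred at own x = -76, 0, +76, with dividers 14 high; origin: centre of its underside. As grey_tray_a.
- bus1: toy wooden double-decker bus, 60 long (own x) x 36 wide (own y) x 56 high, 85 g, brown with a red roof and black wheels; origin: centre of its underside, z up. It starts wheels-down in a tray cell, its length along the tray. Absent in some starts (four to six of the seven are there); all buses are alike
- bus2: toy wooden double-decker bus, 60 long (own x) x 36 wide (own y) x 56 high, 85 g, brown with a red roof and black wheels; origin: centre of its underside, z up. It starts wheels-down in a tray cell, its length along the tray. Absent in some starts (four to six of the seven are there); all buses are alike
- bus3: toy wooden double-decker bus, 60 long (own x) x 36 wide (own y) x 56 high, 85 g, brown with a red roof and black wheels; origin: centre of its underside, z up. It starts wheels-down in a tray cell, its length along the tray. Absent in some starts (four to six of the seven are there); all buses are alike
- bus4: toy wooden double-decker bus, 60 long (own x) x 36 wide (own y) x 56 high, 85 g, brown with a red roof and black wheels; origin: centre of its underside, z up. It starts wheels-down in a tray cell, its length along the tray. Absent in some starts (four to six of the seven are there); all buses are alike
- bus5: toy wooden double-decker bus, 60 long (own x) x 36 wide (own y) x 56 high, 85 g, brown with a red roof and black wheels; origin: centre of its underside, z up. It starts wheels-down in a tray cell, its length along the tray. Absent in some starts (four to six of the seven are there); all buses are alike
- bus6: toy wooden double-decker bus, 60 long (own x) x 36 wide (own y) x 56 high, 85 g, brown with a red roof and black wheels; origin: centre of its underside, z up. It starts wheels-down in a tray cell, its length along the tray. Absent in some starts (four to six of the seven are there); all buses are alike
- bus7: toy wooden double-decker bus, 60 long (own x) x 36 wide (own y) x 56 high, 85 g, brown with a red roof and black wheels; origin: centre of its underside, z up. It starts wheels-down in a tray cell, its length along the tray. Absent in some starts (four to six of the seven are there); all buses are alike
- bay: stacking bay, fixed to the bench: plywood plate 8 thick, 96 wide, own x -268 to +132; blue fixed end with its face at own x = +116, top at 60; four blue posts (14 x 8, tops at 54) at own x = -73 and +83, inner faces at own y = -34 and +34. Origin: on the bench, below the centre of trays that are fully home
- bay_seat (a point): top of the bay's plate (8 above the bench) at the bay's x = 0, y = 0. Trays lie along the bay's x, flat between the posts; fully home against the fixed end a tray's origin is here for the lower tray, 20 above for the upper
- stop (a joint): slide of the blue moving stop (m): 0 = farthest in, face at bay x = -91 mm; grows as it is drawn back to the bay's -x, to 0.055 at most. 0.025 just touches trays that are fully home; with less a tray does not fit. A few N move it when the knob is loose. Starts at 0.005, clamped (resists 15 N and more)
- knob (a joint): angle of the clamp knob on the moving stop (rad), grows clockwise seen from above: 0 = fully loose, 1.4 = fully tight (end stops). At 0 the grip bar lies across the bay (along the bay's y), at 1.4 nearly along it. Clamps above about 1.0, free below about 0.7. Stays where it is left; takes under 0.5 N m. Starts at 1.25 to 1.4
- stop_face (a point): middle of the moving stop's tray-side face; the upright plate of the stop is 12 thick, 64 wide, its top 60 above the bench
- knob_grip (a point): on the knob's axis, halfway up its orange grip bar (52 long, 16 thick, 30 high; bar from 42 to 72 above the bench), 55 behind the stop's face. The point turns with the knob: its y axis runs along the bar. Held by the bar, the loosened stop can also be slid. A thin guide bar (top at 20) runs beside the stop, clear of the trays
- glue: white glue bottle with red cap, 56 across, 150 high, standing beyond the trays; leave alone. Origin: centre of underside
- tub: white round bowl, 110 across, 60 high; leave alone. Origin: centre of underside
- driver: orange screwdriver, 180 long, lying on the bench; leave alone

How it is judged:
By the outcome, as a careful person would: the job done as asked, in the order asked, and still so for the second after the job is handed in, with the robot touching nothing.
Of bus1, bus2, bus3, bus4, bus5, bus6, bus7 only 4 to 6 are there at a start; the rules pass over those that are not, and their reading is None.
At some moment in a run one of blue_tray, white_tray, grey_tray_a, grey_tray_b may be knocked a few centimetres aside while the robot is not near it.
It also fails if it takes over 210 s, if anything falls off the work surface, if the arm or the gripper's body presses on something with over 40 N, if the wrist force passes 120 N, or if a joint passes its speed limit or range.

ROBOT

A 6-joint arm with a two-finger parallel gripper is mounted at the origin on the work surface. World frame = base frame: x ahead of the robot, y to its left, z up, the work surface at z = 0. Lengths are in mm, angles in rad, forces in N, time in s.
With the tool pointing down it reaches from about 350 to 875 mm from the base axis. Payload 15.5 kg.
Tool frame: the origin (TCP) lies at the very end of the fingers, on their centre line; the grasp point (between the pads) lies 19 mm behind it (arm.pinch_z is the distance from the TCP to the grasp point, in mm); z points along the fingers, y is the line along which they close (so a half turn about z gives the same grasp; the last joint's range is limited). The gripper opens to 85 mm and grips with 20 to 120 N. Pads are 22 mm wide; open, the fingers measure 114 mm over their backs; the gripper's body (76 mm by 85 mm) begins 54 mm behind the grasp point. The pads swing forward as they close: fully open they stand 13 mm farther back than shut.
Start: joints at [1.171, 0.494, 1.345, -0, 1.302, -0.096], TCP at [186.963, 596.382, 231.277] pointing down, gripper open.
Joint ranges: [-2.91, 2.91], [-0.82, 2.16], [0.22, 2.67], [-1.22, 4.37], [0.12, 2.79], [-3.08, 3.08]. Speed limits (rad/s): [1.89, 1.89, 2.57, 3.01, 3.01, 3.01].

INTERFACE

Orientations are given as a 3x3 rotation matrix whose columns are the frame's x, y, z axes.
In Python, from plant import arm gives the robot as it stands.
- The arm moves only by the tool drive_tool, never from a script. Its argument "moves" is a list of rows, each a list of 7 numbers: the shift along the tool's x, y, z in cm, then the turn, a rotation vector about the tool's x, y, z in rad, then the closure in counts, from 0 (fully open) to 255 (shut). A call has 1 to 8 rows; each row is the pose to reach, as a shift and turn from the pose commanded when the call began, along the tool's axes at that moment; what a row does not reach only later rows make up. A row lasts 1/12 s, in which the tool goes at most 41.7 mm and 7.16 degrees, less where a joint would pass 70% of its speed; a pose out of reach is approached as far as the arm can. A call with a gripper value outside its range is refused whole. The fingers move at their own pace and stop on an object; "newtons" is the grip in N (left out, the last holds). Time passes only in rows, so rows that repeat a pose let the fingers close. It gives the time, the measured TCP pose, the force, the opening and the grip force at its end, in the units of the state.
- arm.get_state(): the state, without advancing time (a new reading comes with each control period).
- arm.get_image(name): name is "scene" or "side" or "wrist"; returns a dict with "image" (384x512x3 uint8, red, green, blue), "depth" (384x512 float32, mm along the optical axis (not along the pixel's ray), 0 where there is no reading), "vfov" (degrees; the focal length in pixels is half the picture's height over the tangent of half this angle, whatever the lens; pixels are square), "cx", "cy" (the principal point, pixels), "dist_coeffs" ([k1, k2, p1, p2, k3] as OpenCV has them; the pictures are not rectified), "rvec" (rotation vector, rad) and "tvec" (3), from world to camera coordinates, as OpenCV has them. Camera axes: x right, y down, z forward; pixel columns grow to the right and rows downward; lengths in mm; the calibration is good to about 2 mm. A picture is of the moment at which its call begins.
- arm.close_job(): hands the job in; it is judged then, once.
The state is a dict: "t": time; "joint_positions": joint angles; "qd": joint speeds; "effort": joint torques, N m; "eef_pos": TCP position; "tool_rot": TCP orientation; "contact_force": force on the tool from outside, world axes, zero at the start; "moment": the same for the moment, N m; "gripper_width": finger opening in mm; "gripper_force": force on a finger pad.
Only numpy, scipy, OpenCV 4.12 (cv2) and the standard library are available. Lean on these libraries where they do the work, as an engineer would, in place of code of your own. Each camera call takes 0.05 s, during which the arm holds its last target. There are 200 camera calls.

## Working session

There is one attempt and no reset: what is moved stays moved. The work goes in short steps, Python scripts to look and compute and a tool call to move; the robot and the scene stay as the last step left them, time stands still between calls to the robot, and variables do not carry over. Pictures are saved under pics/ and viewed, at most 14 in all, crops included, and the job is handed in when it is done.

Besides the shell and the picture viewer there is one more tool, called after "Emit:" by a JSON object that holds its "fn" and its "kwargs", one argument or row to a line. drive_tool: Moves the arm, as the interface text tells. Its arguments: {"type":"object","properties":{"moves":{"type":"array","items":{"type":"array","items":{"type":"number"}}},"newtons":{"type":"number"}},"required":["moves"]}

```bash
mkdir -p pics; ls; cat > h.py <<'E'
import numpy as np, cv2
from plant import arm
def cam(n):
    d=arm.get_image(n); R=cv2.Rodrigues(np.array(d['rvec'],float))[0]; t=np.array(d['tvec'],float).reshape(3)
    H,W=d['depth'].shape; f=H/2/np.tan(np.radians(d['vfov'])/2)
    K=np.array([[f,0,d['cx']],[0,f,d['cy']],[0,0,1]]); dc=np.array(d['dist_coeffs'],float)
    return d,R,t,K,dc
def cloud(c):
    d,R,t,K,dc=c; H,W=d['depth'].shape
    v,u=np.mgrid[:H,:W]; p=np.stack([u,v],-1).reshape(-1,1,2).astype(float)
    n=cv2.undistortPoints(p,K,dc).reshape(H,W,2); z=d['depth'][...,None]
    P=np.concatenate([n*z,z],-1); return (P-t)@R   # world
def save(c,name,s=1.5): cv2.imwrite('pics/'+name,cv2.resize(c[0]['image'][...,::-1],None,fx=s,fy=s,interpolation=cv2.INTER_CUBIC))
def topdown(c,name,x0,x1,y0,y1,zmin=-5,zmax=250,s=1.0):
    # orthographic map: image up = +x, left = +y, highest point wins
    P=cloud(c).reshape(-1,3); C=c[0]['image'].reshape(-1,3); ok=(c[0]['depth'].ravel()>0)&(P[:,2]>zmin)&(P[:,2]<zmax)
    P,C=P[ok],C[ok]; o=np.argsort(P[:,2]); P,C=P[o],C[o]
    r=((x1-P[:,0])*s).astype(int); q=((y1-P[:,1])*s).astype(int); H=int((x1-x0)*s);W=int((y1-y0)*s)
    m=(r>=0)&(r<H)&(q>=0)&(q<W); I=np.zeros((H,W,3),np.uint8); I[r[m],q[m]]=C[m]
    I=cv2.dilate(I,np.ones((2,2))); cv2.imwrite('pics/'+name,I[...,::-1])
E
python3 - <<'E'
from h import *
for n in ('scene','side','wrist'):
    c=cam(n); save(c,n+'0.png'); np.save(n+'0.npy',cloud(c)); np.save(n+'0i.npy',c[0]['image'])
    print(n,-c[1].T@c[2],c[1][2],c[0]['vfov'])
print(arm.get_state(), arm.pinch_z)
E
```

```text
pics
scene [1312.04256661  636.02158884  720.54300785] [-0.62962728 -0.54356699 -0.55507154] 45.10063460398051
side [435.52456062 856.19125514 905.81330731] [ 0.15493318 -0.69314431 -0.70395076] 42.19206043550939
wrist [109.56444044 619.80324698 373.90752739] [ 0.30016538 -0.09478406 -0.94916633] 71.51033872204823
{'t': 0.15, 'joint_positions': array([ 1.17152241e+00,  4.94078056e-01,  1.34596191e+00,  1.88370456e-05,
        1.30249113e+00, -9.55068575e-02]), 'qd': array([ 0.00010326, -0.00195037, -0.001533  , -0.0002788 ,  0.00034873,
        0.00086059]), 'effort': array([ 1.17985110e-03, -8.82543182e+01, -3.84061646e+01,  6.11522387e-05,
        7.01155936e-03,  1.32602704e-04]), 'eef_pos': array([186.84142436, 596.14543927, 230.82295626]), 'tool_rot': array([[-9.54214956e-01,  2.99121501e-01, -3.81552991e-04],
       [ 2.99121725e-01,  9.54214577e-01, -8.57565889e-04],
       [ 1.07567029e-04, -9.32432986e-04, -9.99999559e-01]]), 'contact_force': array([-0.87190611,  0.40080923,  0.29913652]), 'moment': array([-0.05005077,  0.01127928, -0.00020109]), 'gripper_force': 0.0, 'gripper_width': 85.35182613401138} 18.700000000000003
```

View pics/scene0.png

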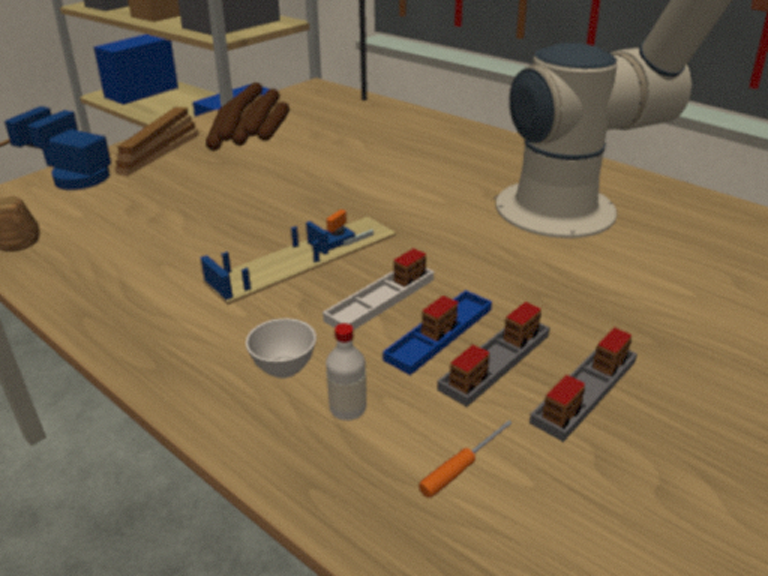

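View pics/side0.png

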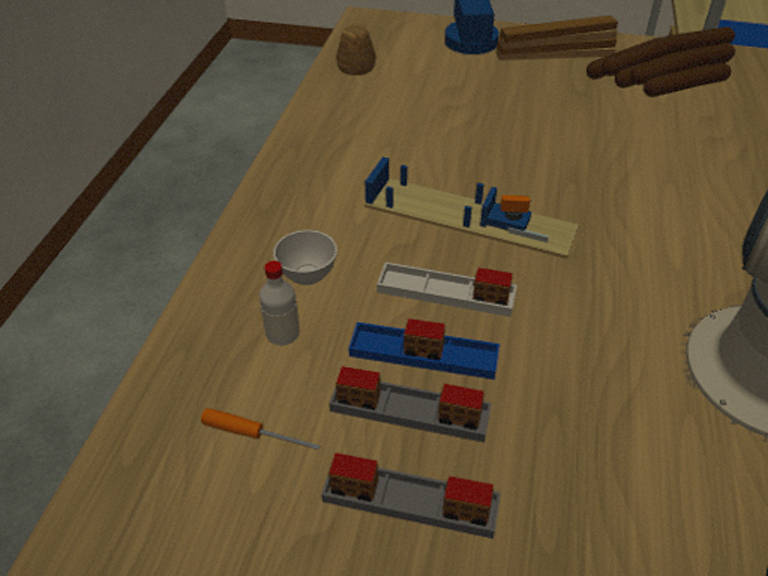

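The scene view shows, from left to right, the bay, a white tray (1 bus, robot end), a blue tray (1 bus, middle cell) and two grey trays (2 buses each, end cells), so six buses in all. The side view agrees: bay plate at (470,205), white (447,288), blue (424,348), grey (410,410) and (411,500). Next I'll fit the poses.

```bash
cat > fit.py <<'E'
from h import *
def rect(p):
    (c,s,a)=cv2.minAreaRect(p.astype(np.float32)); 
    if s[0]<s[1]: s=s[::-1]; a+=90
    a=(a+90)%180-90
    return np.round(c,1),np.round(s,1),round(a,2)
def comps(m,minpx):
    n,l,st,ce=cv2.connectedComponentsWithStats(m.astype(np.uint8),connectivity=8)
    return [(l==i) for i in range(1,n) if st[i,4]>=minpx]
def run(P,I):
    hsv=cv2.cvtColor(I,cv2.COLOR_RGB2HSV).astype(int); h,s,v=hsv[...,0],hsv[...,1],hsv[...,2]
    x,y,z=P[...,0],P[...,1],P[...,2]; ws=(x>150)&(x<900)&(abs(y)<700)
    red=((h<6)|(h>172))&(s>150)&ws&(z>45)&(z<66)
    for c in comps(red,60):
        p=P[c]; print('roof',rect(p[:,:2]),np.round(np.median(p[:,2]),1),c.sum())
    blue=(h>100)&(h<125)&(s>130)&ws&(z>0)&(z<80)
    for c in comps(blue,25):
        p=P[c]; print('blue',rect(p[:,:2]),np.round(np.percentile(p[:,2],[5,95]),1),c.sum())
    grey=(s<60)&(v<130)&(v>40)&ws&(z>13)&(z<25)
    for c in comps(cv2.morphologyEx(grey.astype(np.uint8),cv2.MORPH_CLOSE,np.ones((5,5))),120):
        c&=grey;p=P[c]; print('grey',rect(p[:,:2]),np.round(np.median(p[:,2]),1),c.sum())
    wh=(s<45)&(v>130)&ws&(z>13)&(z<25)
    for c in comps(wh,60):
        p=P[c]; print('white',rect(p[:,:2]),np.round(np.median(p[:,2]),1),c.sum())
    org=(h>6)&(h<18)&(s>200)&ws&(z>5)&(z<85)
    for c in comps(org,20):
        p=P[c]; print('orange',rect(p[:,:2]),np.round(np.percentile(p[:,2],[5,95]),1),c.sum())
E
python3 - <<'E'
from fit import *
for n in ('side','scene'):
    print('==',n); run(np.load(n+'0.npy'),np.load(n+'0i.npy'))
E
```

```text
== side
roof (array([457.5, -53.1]), array([56.6, 35.5]), 3.08) 60.3 205
roof (array([547.3,  85. ]), array([58.3, 34. ]), 1.05) 60.1 251
roof (array([623.6, 201.5]), array([58. , 33.7]), 0.03) 60.0 304
roof (array([473., 201.]), array([58.5, 33.7]), -0.13) 60.3 317
roof (array([594.5, 346.1]), array([59.5, 32.6]), -0.19) 59.8 395
roof (array([441.6, 348.4]), array([57.9, 33.3]), 0.79) 60.3 421
blue (array([ 710.6, -303.1]), array([90.8, 18.1]), 79.48) [18.7 62.5] 238
blue (array([ 664.5, -333.2]), array([11.3,  6.5]), -78.42) [16.8 55.5] 36
blue (array([ 512.4, -306.4]), array([11.8,  9.5]), -86.1) [13.5 54.7] 38
blue (array([ 678.4, -258.9]), array([12. ,  7.6]), -56.08) [15.9 53.1] 37
blue (array([ 454. , -256.9]), array([81.3, 63.2]), -10.16) [20.3 60.8] 339
blue (array([ 524.4, -231.9]), array([12.4,  9.2]), -78.36) [15.5 55. ] 45
blue (array([546.4,  86.5]), array([229.4,  62.9]), 0.61) [ 2.2 21.2] 1770
grey (array([788.1, -74. ]), array([76.6, 37.2]), 22.95) 18.5 167
grey (array([533.6, -57.6]), array([229.2,  63.8]), -2.79) 17.1 398
grey (array([546.2, 200.5]), array([230.2, 
[... 738 characters left out ...]
8.5, -309.1]), array([101. ,  43.9]), 53.54) [18.6 61.8] 301
blue (array([ 679.9, -258.7]), array([7. , 6.5]), -19.99) [18.5 50.7] 27
blue (array([547.4,  85.8]), array([235.4,  59.8]), 0.87) [ 2.6 20.5] 1106
grey (array([535.6, -59.6]), array([234.2,  59.5]), -4.59) 15.9 154
grey (array([548.1, 205.3]), array([237. ,  58.8]), -5.09) 18.1 332
grey (array([517.8, 347.4]), array([234. ,  56.4]), -1.62) 18.8 360
white (array([565.3, -55.8]), array([146.6,  50.1]), -0.62) 18.9 109
white (array([761.4, -69.5]), array([74.8, 33.2]), -38.63) 19.0 185
orange (array([ 443.4, -256.4]), array([47.4, 12.7]), 6.92) [48.9 72.2] 100
orange (array([793.6, 287.7]), array([89.8, 21. ]), -4.66) [14.5 26.5] 438
```

```bash
python3 - <<'E'
import cv2
I=cv2.imread('pics/side0.png'); cv2.imwrite('pics/bay0.png',cv2.resize(I[140:270,340:600],None,fx=3,fy=3,interpolation=cv2.INTER_CUBIC))
E
```

```text
(no output)
```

View pics/bay0.png

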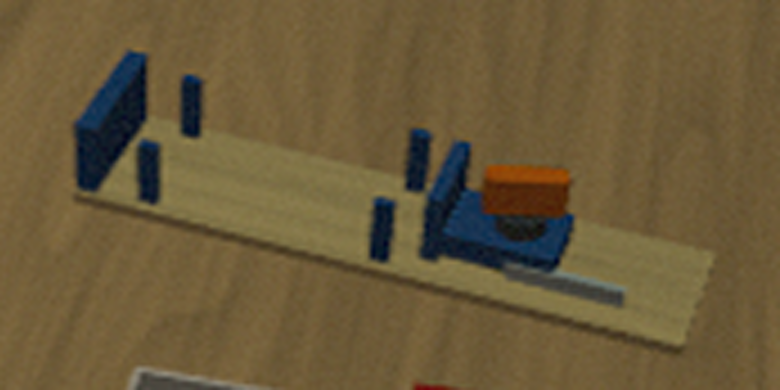

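Roof heights of about 60 (4 + 56) and the tray sizes match the spec. The crop shows the bay: fixed end at (110,120), posts at (190,105), (150,170), (418,160) and (382,230), stop at (445,200), and the knob bar at (527,190) lying along the bay. Now to the first bus.

```bash
cat > go.py <<'E'
import sys
from h import *
def go(*T):
    "T: (x,y,z,yaw_deg) yaw 0: tool y = world y, tool x = -world x"
    s=arm.get_state(); R=np.array(s['tool_rot']);p=s['eef_pos']
    print('t',round(s['t'],2),'p',np.round(p,1),'w',round(s['gripper_width'],1),'F',np.round(s['contact_force'],1))
    for x,y,z,a in T:
        a=np.radians(a); Rt=np.array([[-np.cos(a),-np.sin(a),0],[-np.sin(a),np.cos(a),0],[0,0,-1.]])
        r=cv2.Rodrigues(R.T@Rt)[0].ravel(); d=R.T@(np.array([x,y,z])-p)/10
        print(np.round(d,2),np.round(r,3))
if __name__=='__main__':
    v=list(map(float,sys.argv[1:])); go(*[v[i:i+4] for i in range(0,len(v),4)])
E
python3 go.py 595.5 345.8 120 -0.9
```

```text
t 0.15 p [186.8 596.1 230.8] w 85.4 F [-0.9  0.4  0.3]
[-46.48 -11.65  11.09] [-0.001 -0.    -0.288]
```

Emit:
{"fn": "drive_tool", "kwargs": {
  "moves": [
    [-4, -1, 1, 0, 0, -0.1, 0],
    [-8, -2, 2, 0, 0, -0.2, 0],
    [-12, -3, 3, 0, 0, -0.29, 0],
    [-16, -4, 4, 0, 0, -0.29, 0],
    [-20, -5, 5, 0, 0, -0.29, 0],
    [-24, -6, 6, 0, 0, -0.29, 0],
    [-28, -7, 7, 0, 0, -0.29, 0],
    [-32, -8, 8, 0, 0, -0.29, 0]
  ],
  "newtons": 30
}}

```text
t: 0.82
eef_pos: [464.8, 426.0, 152.1]
tool_rot: [[-1.0, 0.014, -0.0], [0.014, 1.0, -0.0], [0.0, -0.0, -1.0]]
contact_force: [0.7, 0.1, -0.5]
gripper_width: 85.6
gripper_force: 0.0
```

```bash
python3 go.py 595.5 345.8 120 -0.9 595.5 345.8 27 -0.9
```

```text
t 0.82 p [464.8 426.  152.1] w 85.6 F [ 0.7  0.1 -0.5]
[-13.18  -7.84   3.21] [-0.    -0.     0.002]
[-13.19  -7.84  12.51] [-0.    -0.     0.002]
```

Emit:
{"fn": "drive_tool", "kwargs": {
  "moves": [
    [-4, -2.4, 1, 0, 0, 0, 0],
    [-8, -4.8, 2, 0, 0, 0, 0],
    [-12, -7.2, 3, 0, 0, 0, 0],
    [-12.85, -7.65, 3.1, 0, 0, 0, 0],
    [-12.85, -7.65, 3.1, 0, 0, 0, 0],
    [-12.85, -7.65, 3.1, 0, 0, 0, 0]
  ]
}}

```text
t: 1.32
eef_pos: [591.6, 347.8, 120.8]
tool_rot: [[-1.0, 0.016, -0.001], [0.016, 1.0, -0.0], [0.001, -0.0, -1.0]]
contact_force: [-0.6, -0.5, 0.0]
gripper_width: 85.6
gripper_force: 0.0
```

```bash
python3 go.py 595.5 345.8 27 -0.9; python3 - <<'E'
from fit import *
c=cam('wrist'); save(c,'w1.png')
run(cloud(c),c[0]['image'])
E
```

```text
t 1.32 p [591.6 347.8 120.8] w 85.6 F [-0.6 -0.5  0. ]
[-0.4  -0.19  9.38] [-0.    -0.001 -0.   ]
roof (array([454.8, 346.4]), array([32.4, 29.3]), -89.32) 60.5 2164
roof (array([471.6, 199.1]), array([57.8, 32.5]), -1.08) 60.5 3450
roof (array([593.1, 344.4]), array([57. , 32.1]), 0.43) 60.5 2435
roof (array([623.2, 199. ]), array([57.7, 32.3]), -0.57) 60.5 1963
blue (array([546.3,  87. ]), array([231.5,  58. ]), -0.35) [ 3.3 20.8] 5781
grey (array([466.2, 344.4]), array([82.2, 51. ]), -0.77) 17.3 221
grey (array([545.5, 199.4]), array([230.4,  56.8]), -1.33) 17.3 1851
grey (array([557.9, 322.4]), array([141. ,   9.3]), -0.78) 17.1 195
white (array([528.9, 316.8]), array([204.1,   7.2]), 0.53) 20.6 820
white (array([529. , 345.3]), array([203.2,  53.4]), -0.94) 19.9 1233
white (array([545.4, 200.5]), array([231.3,  53.2]), -1.12) 20.3 1417
white (array([550.8, 170.9]), array([98. ,  4.5]), -1.71) 20.5 269
white (array([701.8, 293. ]), array([89.9,  5.6]), -4.54) 16.2 267
orange (array([564.6, 337.6]), array([15.1,  0.7]), -89.97) [57.1 59.5] 20
orange (array([760.2, 287.6]), array([29.3, 21.5]), -6.67) [ 9.7 25.7] 300
```

View pics/w1.png

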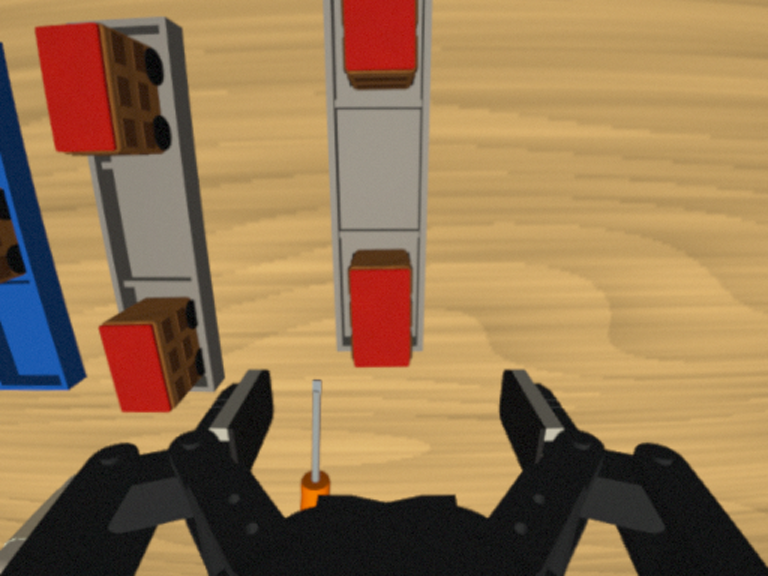

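The wrist view shows the bus roof at (381,315) between the pads (centre x about 386), so it is aligned. Going down to grip.

Emit:
{"fn": "drive_tool", "kwargs": {
  "moves": [
    [-0.3, -0.2, 3.5, 0, 0, 0, 0],
    [-0.3, -0.2, 7, 0, 0, 0, 0],
    [-0.3, -0.2, 9.3, 0, 0, 0, 0],
    [-0.3, -0.2, 9.3, 0, 0, 0, 0],
    [-0.3, -0.2, 9.3, 0, 0, 0, 255],
    [-0.3, -0.2, 9.3, 0, 0, 0, 255],
    [-0.3, -0.2, 9.3, 0, 0, 0, 255],
    [-0.3, -0.2, 9.3, 0, 0, 0, 255]
  ],
  "newtons": 40
}}

```text
t: 2.03
eef_pos: [594.5, 347.8, 30.7]
tool_rot: [[-1.0, 0.013, 0.003], [0.013, 1.0, 0.001], [-0.003, 0.001, -1.0]]
contact_force: [0.4, 0.1, 0.5]
gripper_width: 39.0
gripper_force: 0.3
```

Emit:
{"fn": "drive_tool", "kwargs": {
  "moves": [
    [0, 0, 0, 0, 0, 0, 255],
    [0, 0, 0, 0, 0, 0, 255],
    [0, 0, 0, 0, 0, 0, 255],
    [0, 0, 0, 0, 0, 0, 255]
  ]
}}

```text
t: 2.37
eef_pos: [594.5, 347.7, 30.7]
tool_rot: [[-1.0, 0.014, 0.002], [0.014, 1.0, 0.001], [-0.002, 0.001, -1.0]]
contact_force: [-1.6, -0.0, 10.3]
gripper_width: 35.4
gripper_force: 40.2
```

Emit:
{"fn": "drive_tool", "kwargs": {
  "moves": [
    [0, 0, -3.7, 0, 0, 0, 255],
    [0, 0, -7.4, 0, 0, 0, 255],
    [-0.3, -4, -7.4, 0, 0, 0, 255],
    [-0.6, -8, -7.4, 0, 0, 0, 255],
    [-0.9, -12, -7.4, 0, 0, 0, 255],
    [-1.2, -16, -7.4, 0, 0, 0, 255],
    [-1.5, -20, -7.4, 0, 0, 0, 255],
    [-1.8, -24, -7.4, 0, 0, 0, 255]
  ]
}}

```text
t: 3.03
eef_pos: [608.5, 105.1, 103.8]
tool_rot: [[-1.0, 0.014, 0.001], [0.014, 1.0, 0.0], [-0.001, 0.0, -1.0]]
contact_force: [0.6, -0.6, -0.4]
gripper_width: 35.4
gripper_force: 40.8
```

Emit:
{"fn": "drive_tool", "kwargs": {
  "moves": [
    [0, -4, 0, 0, 0, 0.05, 255],
    [-0.1, -8, 0, 0, 0, 0.05, 255],
    [-0.2, -12, 0, 0, 0, 0.05, 255],
    [-0.36, -16, 0, 0, 0, 0.05, 255],
    [-0.36, -17.05, 0, 0, 0, 0.05, 255],
    [-0.36, -17.05, 0, 0, 0, 0.05, 255],
    [-0.36, -17.05, 0, 0, 0, 0.05, 255]
  ]
}}

```text
t: 3.62
eef_pos: [609.8, -64.1, 103.4]
tool_rot: [[-0.998, 0.065, 0.001], [0.065, 0.998, 0.0], [-0.001, 0.0, -1.0]]
contact_force: [0.1, 0.1, -0.7]
gripper_width: 35.5
gripper_force: 40.7
```

```bash
python3 go.py 610.4 -63 32 -3.8; python3 - <<'E'
from fit import *
c=cam('wrist'); save(c,'w2.png')
run(cloud(c),c[0]['image'])
E
```

```text
t 3.62 p [609.8 -64.1 103.4] w 35.5 F [ 0.1  0.1 -0.7]
[-0.05  0.11  7.14] [0.    0.001 0.001]
roof (array([475. , -56.3]), array([32.2, 21.2]), 89.18) 60.5 1854
roof (array([546.3,  81.9]), array([58.2, 33.3]), 0.68) 60.5 3548
blue (array([ 465.9, -247.3]), array([66.7, 24.9]), -2.03) [16.4 48.3] 2724
blue (array([556.5,  88.3]), array([210.6,  74.3]), -0.69) [ 3.7 20.9] 13250
blue (array([ 524.2, -235.9]), array([12.2,  8.1]), -9.76) [15.1 54.8] 731
blue (array([ 664.6, -334.2]), array([12.4,  5.5]), 0.38) [12.6 26.4] 144
blue (array([ 708.1, -296.1]), array([93.5, 51.6]), -72.78) [15.9 60.8] 3809
grey (array([ 442.3, -235.5]), array([23.1,  4.3]), -8.6) 16.4 146
grey (array([608.2, 166.9]), array([106.8,  25.5]), 12.59) 17.0 778
white (array([531.6, -61.3]), array([164.2,  57.6]), -1.88) 20.0 2832
white (array([626.8, 168.8]), array([73.3, 18.4]), 13.74) 20.6 204
```

View pics/w2.png

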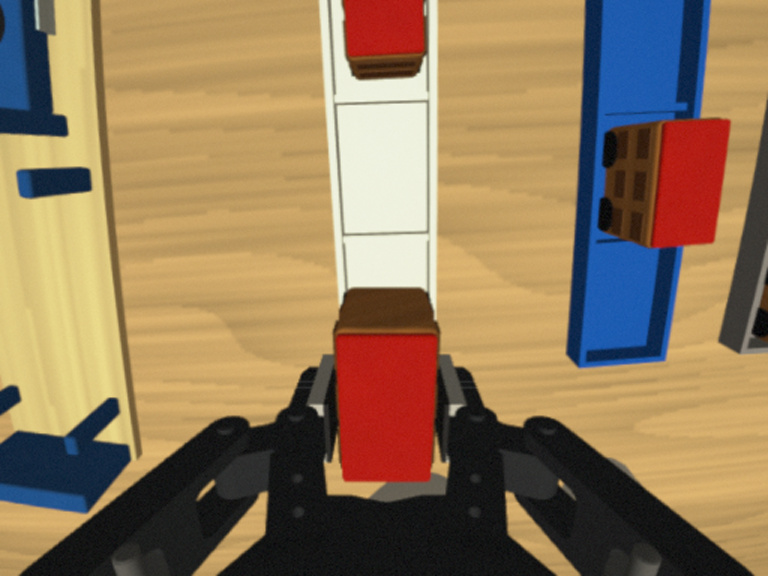

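The bus is held squarely over the white tray's far cell: the tray's centre line and the bus are both near x=386, and the divider is at (385,233). Lowering and releasing.

Emit:
{"fn": "drive_tool", "kwargs": {
  "moves": [
    [0, 0, 3.5, 0, 0, 0, 255],
    [0, 0, 6, 0, 0, 0, 255],
    [0, 0, 7.1, 0, 0, 0, 255],
    [0, 0, 7.2, 0, 0, 0, 255],
    [0, 0, 7.2, 0, 0, 0, 255],
    [0, 0, 7.2, 0, 0, 0, 120],
    [0, 0, 7.2, 0, 0, 0, 60],
    [0, 0, 7.2, 0, 0, 0, 60]
  ]
}}

```text
t: 4.33
eef_pos: [610.0, -63.4, 31.4]
tool_rot: [[-0.998, 0.063, 0.001], [0.063, 0.998, -0.0], [-0.001, -0.0, -1.0]]
contact_force: [0.2, -0.3, 0.9]
gripper_width: 65.2
gripper_force: 0.0
```

Emit:
{"fn": "drive_tool", "kwargs": {
  "moves": [
    [0, 0, 0, 0, 0, 0, 60],
    [0, 0, -3.5, 0, 0, 0, 0],
    [0, 0, -7.2, 0, 0, 0, 0],
    [0, 4, -9, 0, 0, 0, 0],
    [0, 8, -9, 0, 0, 0, 0],
    [0, 8, -9, 0, 0, 0, 0]
  ]
}}

```text
t: 4.83
eef_pos: [615.6, 21.7, 122.7]
tool_rot: [[-0.998, 0.061, 0.003], [0.061, 0.998, 0.001], [-0.003, 0.002, -1.0]]
contact_force: [-0.1, 1.3, -0.5]
gripper_width: 85.7
gripper_force: 0.0
```

```bash
python3 - <<'E'
from fit import *
c=cam('side'); save(c,'s2.png'); run(cloud(c),c[0]['image'])
c=cam('scene'); run(cloud(c),c[0]['image'])
from go import go; go((473,201,120,0))
E
```

```text
roof (array([607.5, -61.5]), array([53.6, 38.4]), -1.89) 60.3 174
roof (array([457.4, -53.4]), array([56.2, 36.3]), 1.4) 60.0 204
roof (array([546.6,  85.2]), array([59.2, 34.1]), -0.23) 60.2 256
roof (array([623.3, 200.8]), array([57.4, 32.8]), -1.3) 60.1 299
roof (array([472.9, 200.2]), array([58.2, 33.9]), -1.01) 60.1 319
roof (array([441.6, 349.1]), array([57.9, 31.7]), -0.82) 60.4 422
blue (array([ 513. , -305.8]), array([11.4,  9.9]), 61.22) [14.5 55.2] 41
blue (array([ 454.2, -259.2]), array([81.4, 67.7]), -9.14) [20.7 59.9] 347
blue (array([ 524.8, -230.7]), array([10.7,  8.2]), -9.7) [16.6 55.1] 40
blue (array([546.4,  86.7]), array([229.4,  62.7]), 0.64) [ 2.1 21.1] 1783
grey (array([787.8, -71. ]), array([74.4, 34.9]), 22.48) 19.3 142
grey (array([533.6, -57.9]), array([226.7,  62.3]), -1.98) 16.8 329
grey (array([546.6, 200.5]), array([230.9,  62.4]), -1.83) 18.3 592
grey (array([516.5, 345.9]), array([230.7,  60. ]), -1.52) 19.0 829
orange (array([ 441. , -254.4]), array([48.3, 23.6]), 1.34) [47.5 73.6] 185
orange (array([791.6, 287.7]), array([90.9, 25.8]), -5.29) [14.2
[... 526 characters left out ...]
([10.5,  5.8]), 51.73) [16.7 50.2] 29
blue (array([546.6,  85.4]), array([235.5,  59.8]), 0.49) [ 2.8 20.6] 1111
grey (array([529.1, -36.9]), array([218.4,  18.5]), -1.57) 16.1 103
grey (array([547.8, 200.7]), array([233.9,  58.1]), -1.71) 18.2 329
grey (array([517. , 345.6]), array([235. ,  59.3]), -0.64) 18.4 486
white (array([551.5, -36. ]), array([162.5,  58.7]), 17.04) 19.3 107
white (array([761.8, -70.1]), array([74.4, 33.1]), -36.31) 19.2 199
orange (array([ 440.9, -257.6]), array([52. , 13.8]), 4.0) [48.  73.2] 98
orange (array([794.9, 287.8]), array([87.4, 20.7]), -5.08) [14.2 26.7] 439
t 4.93 p [614.8  17.7 121.2] w 85.9 F [ 1.4 -1.3  0.2]
[15.28 17.43  0.11] [-0.     0.001 -0.061]
```

View pics/s2.png

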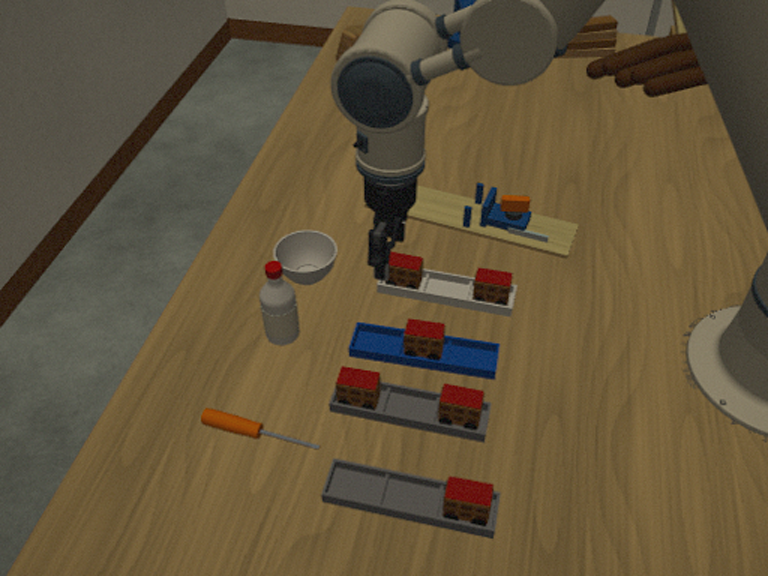

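The side view shows one bus placed in the white far cell (404,268), with nothing knocked. Next is the grey bus at (469,495).

Emit:
{"fn": "drive_tool", "kwargs": {
  "moves": [
    [2.1, 3.45, 0, 0, 0, -0.045, 0],
    [4.2, 6.9, 0, 0, 0, -0.045, 0],
    [6.3, 10.35, 0, 0, 0, -0.045, 0],
    [8.4, 13.8, 0, 0, 0, -0.045, 0],
    [10.5, 17.25, 0, 0, 0, -0.045, 0],
    [12.6, 20.7, 0, 0, 0, -0.045, 0],
    [14.7, 24.15, 0, 0, 0, -0.045, 0],
    [16.8, 27.6, 0, 0, 0, -0.045, 0]
  ]
}}

```text
t: 5.6
eef_pos: [463.9, 302.9, 120.6]
tool_rot: [[-1.0, 0.02, -0.0], [0.02, 1.0, -0.0], [0.0, -0.0, -1.0]]
contact_force: [1.3, 0.6, 0.1]
gripper_width: 85.2
gripper_force: 0.0
```

Emit:
{"fn": "drive_tool", "kwargs": {
  "moves": [
    [2.1, 3.45, 0, 0, 0, 0, 0],
    [2.4, 4.2, 2, 0, 0, 0, 0],
    [2.4, 4.2, 3, 0, 0, 0, 0],
    [2.4, 4.2, 3, 0, 0, 0, 0],
    [2.4, 4.2, 3, 0, 0, 0, 0]
  ]
}}

```text
t: 6.02
eef_pos: [441.8, 343.3, 90.2]
tool_rot: [[-1.0, 0.02, -0.001], [0.02, 1.0, -0.001], [0.001, -0.001, -1.0]]
contact_force: [0.8, 0.7, 0.8]
gripper_width: 85.7
gripper_force: 0.0
```

```bash
python3 go.py 441.7 348 30 -0.9
```

```text
t 6.02 p [441.8 343.3  90.2] w 85.7 F [0.8 0.7 0.8]
[0.01 0.47 6.02] [-0.001 -0.001 -0.004]
```

Emit:
{"fn": "drive_tool", "kwargs": {
  "moves": [
    [0, 0.45, 2, 0, 0, 0, 0],
    [0, 0.45, 5, 0, 0, 0, 0],
    [0, 0.45, 6, 0, 0, 0, 0],
    [0, 0.45, 6, 0, 0, 0, 255],
    [0, 0.45, 6, 0, 0, 0, 255],
    [0, 0.45, 6, 0, 0, 0, 255],
    [0, 0.45, 6, 0, 0, 0, 255],
    [0, 0.45, 6, 0, 0, 0, 255]
  ]
}}

```text
t: 6.68
eef_pos: [442.4, 349.5, 32.2]
tool_rot: [[-1.0, 0.019, 0.002], [0.019, 1.0, 0.001], [-0.002, 0.001, -1.0]]
contact_force: [-0.3, -3.4, 8.1]
gripper_width: 35.1
gripper_force: 40.2
```

Emit:
{"fn": "drive_tool", "kwargs": {
  "moves": [
    [0, 0, 0, 0, 0, 0, 255],
    [0, 0, 0, 0, 0, 0, 255],
    [0, 0, -3.7, 0, 0, 0, 255],
    [0, 0, -7.4, 0, 0, 0, 255],
    [-0.96, -3.85, -7.4, 0, 0, 0.03, 255],
    [-1.92, -7.7, -7.4, 0, 0, 0.03, 255],
    [-2.88, -11.55, -7.4, 0, 0, 0.03, 255],
    [-3.84, -15.4, -7.4, 0, 0, 0.03, 255]
  ]
}}

```text
t: 7.35
eef_pos: [477.5, 193.2, 105.9]
tool_rot: [[-0.999, 0.048, 0.002], [0.048, 0.999, 0.0], [-0.002, 0.001, -1.0]]
contact_force: [1.2, -0.2, -1.3]
gripper_width: 35.4
gripper_force: 40.8
```

Emit:
{"fn": "drive_tool", "kwargs": {
  "moves": [
    [-0.8, -3.85, 0, 0, 0, 0, 255],
    [-1.6, -7.7, 0, 0, 0, 0, 255],
    [-2.4, -11.55, 0, 0, 0, 0, 255],
    [-3.2, -15.4, 0, 0, 0, 0, 255],
    [-4, -19.25, 0, 0, 0, 0, 255],
    [-5, -23.1, 0, 0, 0, 0, 255],
    [-5.45, -24.8, 0, 0, 0, 0, 255],
    [-5.45, -24.8, 0, 0, 0, 0, 255]
  ]
}}

```text
t: 8.02
eef_pos: [520.8, -59.7, 105.7]
tool_rot: [[-0.999, 0.052, 0.003], [0.052, 0.999, -0.001], [-0.003, -0.001, -1.0]]
contact_force: [0.1, 0.1, -1.2]
gripper_width: 35.5
gripper_force: 40.7
```

```bash
python3 go.py 534 -58 32 -3.5; python3 - <<'E'
from fit import *
c=cam('wrist'); run(cloud(c),c[0]['image'])
E
```

```text
t 8.02 p [520.8 -59.7 105.7] w 35.5 F [ 0.1  0.1 -1.2]
[-1.28  0.24  7.38] [-0.001  0.003  0.009]
roof (array([456.1, -55.5]), array([57.4, 32.3]), -0.97) 60.5 3807
roof (array([545.8,  82.1]), array([57.6, 32.6]), 1.75) 60.6 2359
roof (array([626.4, -62.9]), array([31.6, 20. ]), 86.64) 60.6 516
blue (array([545.4,  90.3]), array([230.5,  73.9]), 0.67) [ 3.7 21. ] 10328
blue (array([ 472.3, -259.5]), array([122.9,  60.3]), -24.28) [18.4 60.2] 4538
blue (array([ 523.3, -235.4]), array([12.9,  6.8]), -15.03) [15.5 54.7] 542
blue (array([ 664. , -336.1]), array([13.7,  7.2]), -4.51) [14.7 54. ] 405
blue (array([ 702.3, -333.9]), array([29.6, 11.8]), 88.87) [13.7 60.3] 754
grey (array([ 413.7, -230.5]), array([82.2,  3.8]), -9.45) 16.0 448
grey (array([554.4, 172.1]), array([208.4,  21.5]), 2.14) 17.0 1382
white (array([ 409. , -231.6]), array([74.1,  7.7]), -9.89) 20.3 563
white (array([469.7, -58.8]), array([103.8,  57.9]), -1.9) 20.3 1646
white (array([572.5, 186.4]), array([177.4,  37. ]), -1.25) 20.5 560
orange (array([ 447.1, -253.7]), array([35.4,  4.8]), 9.59) [45.1 58.9] 459
orange (array([799.3, 271.6]), array([30.7,  5.6]), -2.84) [ 7.  16.7] 94
```

Emit:
{"fn": "drive_tool", "kwargs": {
  "moves": [
    [-1.25, 0.15, 2, 0, 0, 0, 255],
    [-1.25, 0.15, 5, 0, 0, 0, 255],
    [-1.25, 0.15, 6.8, 0, 0, 0, 255],
    [-1.25, 0.15, 7.3, 0, 0, 0, 255],
    [-1.25, 0.15, 7.3, 0, 0, 0, 255],
    [-1.25, 0.15, 7.3, 0, 0, 0, 120],
    [-1.25, 0.15, 7.3, 0, 0, 0, 60],
    [-1.25, 0.15, 7.3, 0, 0, 0, 60]
  ]
}}

```text
t: 8.73
eef_pos: [532.1, -54.4, 32.3]
tool_rot: [[-0.999, 0.048, 0.001], [0.048, 0.999, -0.0], [-0.001, -0.0, -1.0]]
contact_force: [-0.5, -0.3, -0.8]
gripper_width: 65.1
gripper_force: 0.0
```

Emit:
{"fn": "drive_tool", "kwargs": {
  "moves": [
    [0, 0, 0, 0, 0, 0, 60],
    [0, 0, -3.5, 0, 0, 0, 0],
    [0, 0, -7, 0, 0, 0, 0],
    [0, 0, -9, 0, 0, 0, 0],
    [-1.1, 3.8, -9, 0, 0, -0.04, 0],
    [-2.2, 7.6, -9, 0, 0, -0.04, 0],
    [-3.3, 11.4, -9, 0, 0, -0.04, 0],
    [-4.4, 15.2, -9, 0, 0, -0.04, 0]
  ]
}}

```text
t: 9.4
eef_pos: [583.7, 96.5, 122.3]
tool_rot: [[-1.0, 0.009, 0.001], [0.009, 1.0, 0.0], [-0.001, 0.0, -1.0]]
contact_force: [0.8, 0.2, -0.7]
gripper_width: 85.4
gripper_force: 0.0
```

Emit:
{"fn": "drive_tool", "kwargs": {
  "moves": [
    [-1.1, 3.8, 0, 0, 0, 0, 0],
    [-2.2, 7.6, 0, 0, 0, 0, 0],
    [-3.1, 11, 1, 0, 0, 0, 0],
    [-3.1, 11, 3, 0, 0, 0, 0],
    [-3.1, 11, 3, 0, 0, 0, 0],
    [-3.1, 11, 3, 0, 0, 0, 0]
  ]
}}

```text
t: 9.9
eef_pos: [614.2, 204.2, 91.1]
tool_rot: [[-1.0, 0.008, -0.003], [0.008, 1.0, -0.001], [0.003, -0.001, -1.0]]
contact_force: [0.2, 0.1, 0.5]
gripper_width: 85.2
gripper_force: 0.0
```

```bash
python3 - <<'E'
from fit import *
c=cam('side'); save(c,'s3.png'); run(cloud(c),c[0]['image'])
c=cam('wrist'); run(cloud(c),c[0]['image'])
from go import go; go((624,200,31,-.5))
E
```

```text
roof (array([600.7, -59. ]), array([42.2, 32.8]), 1.44) 60.3 126
roof (array([530.1, -50.1]), array([56.8, 37.2]), 3.31) 60.0 203
roof (array([457.1, -53. ]), array([55.8, 34.2]), -2.69) 60.0 205
roof (array([547.2,  85.2]), array([58.2, 33.1]), 1.53) 60.4 255
roof (array([604.6, 200.3]), array([35.8, 21.8]), -76.44) 60.1 113
roof (array([473.1, 200.9]), array([57.4, 32.5]), -3.14) 59.9 319
blue (array([ 512.5, -306.6]), array([11.9,  8.8]), -58.52) [15.3 54.5] 40
blue (array([ 454.1, -258.8]), array([81.2, 66.8]), -9.05) [20.1 60.7] 353
blue (array([ 524.5, -230.3]), array([9.8, 9. ]), -82.12) [17.2 54.4] 44
blue (array([533.7,  86.4]), array([204.5,  64.8]), 1.61) [ 2.1 21. ] 1463
grey (array([795.9, -71.8]), array([63.8, 30.6]), 30.67) 19.4 101
grey (array([523.1, -55.9]), array([207.3,  60.8]), -2.76) 17.2 256
grey (array([546.7, 200.3]), array([230.8,  64.5]), -1.11) 18.5 594
grey (array([516.6, 346.3]), array([230.5,  61.2]), -0.45) 19.0 940
orange (array([ 442.4, -257.2]), array([50.8, 19.9]), 10.08) [47.2 73.5] 189
orange (array([791.4, 287.9]), array([90.5, 26.1]), -4.15) [1
[... 309 characters left out ...]
187.9]), array([199.7,  31.9]), -1.18) 17.2 433
grey (array([541.8, 341.3]), array([177.5,  56.9]), -0.81) 17.0 2743
grey (array([621.8, -35.3]), array([55.5,  4.2]), -1.09) 15.7 274
white (array([560.4, 171.6]), array([201.7,   8.4]), -0.29) 20.5 1114
white (array([560.2, 198.9]), array([201.7,  53.7]), -1.41) 19.9 1678
white (array([543.1, 343.1]), array([177. ,  59.1]), -1.16) 20.3 2563
white (array([637.9, -37.2]), array([29.4, 12.3]), -26.85) 20.5 123
white (array([734.9, 289. ]), array([24.9,  5. ]), -5.31) 16.2 87
orange (array([760. , 275.9]), array([34.5, 10. ]), -24.79) [ 9.1 22.8] 235
t 10.0 p [615.4 203.6  92.6] w 85.6 F [-0.2  1.   0.7]
[-0.86 -0.35  6.16] [-0.     0.    -0.001]
```

Emit:
{"fn": "drive_tool", "kwargs": {
  "moves": [
    [-0.85, -0.4, 1, 0, 0, 0, 0],
    [-0.85, -0.4, 5, 0, 0, 0, 0],
    [-0.85, -0.4, 6.1, 0, 0, 0, 0],
    [-0.85, -0.4, 6.1, 0, 0, 0, 255],
    [-0.85, -0.4, 6.1, 0, 0, 0, 255],
    [-0.85, -0.4, 6.1, 0, 0, 0, 255],
    [-0.85, -0.4, 6.1, 0, 0, 0, 255],
    [-0.85, -0.4, 6.1, 0, 0, 0, 255]
  ]
}}

```text
t: 10.67
eef_pos: [624.7, 200.6, 32.4]
tool_rot: [[-1.0, 0.009, 0.002], [0.009, 1.0, 0.0], [-0.002, 0.0, -1.0]]
contact_force: [0.6, -1.5, 7.0]
gripper_width: 35.4
gripper_force: 40.6
```

Emit:
{"fn": "drive_tool", "kwargs": {
  "moves": [
    [0, 0, 0, 0, 0, 0, 255],
    [0, 0, 0, 0, 0, 0, 255],
    [0, 0, -3.7, 0, 0, 0, 255],
    [0, -3, -6, 0, 0, -0.015, 255],
    [0, -7, -6, 0, 0, -0.015, 255],
    [0, -11, -6, 0, 0, -0.015, 255],
    [0, -11.3, -6, 0, 0, -0.015, 255],
    [0, -11.3, -6, 0, 0, -0.015, 255]
  ]
}}

```text
t: 11.33
eef_pos: [623.2, 85.2, 91.9]
tool_rot: [[-1.0, -0.003, 0.001], [-0.003, 1.0, -0.0], [-0.001, -0.0, -1.0]]
contact_force: [-0.5, -0.3, -1.8]
gripper_width: 35.3
gripper_force: 40.6
```

```bash
python3 - <<'E'
from fit import *
c=cam('wrist'); save(c,'w4.png');run(cloud(c),c[0]['image'])
from go import go; go((622.7,86.8,31,.6))
E
```

```text
roof (array([481.6, -55.8]), array([32.3,  9.7]), 86.53) 60.3 755
roof (array([489.2, 197.5]), array([33.1, 24.2]), -89.62) 60.5 2060
roof (array([529.4, -53.8]), array([58.8, 32.8]), -2.69) 60.4 4324
roof (array([547. ,  82.8]), array([60. , 33.3]), 1.43) 60.5 4743
roof (array([608.3, -62.1]), array([57. , 32.3]), -3.49) 60.5 3025
blue (array([544.9,  85.2]), array([164.3,  59.7]), 0.79) [ 3.5 21. ] 9079
grey (array([494.2, -30.7]), array([58.6,  2.1]), -1.64) 15.0 149
grey (array([561.9, 168.4]), array([194.3,   1.9]), -1.2) 17.3 968
grey (array([585.4, 220.4]), array([167.2,  47.8]), -17.88) 17.2 1316
grey (array([610. , 312.9]), array([40.8,  3.7]), 0.16) 16.4 240
white (array([557. , -61.8]), array([185.3,  59.4]), -2.13) 19.9 2291
white (array([564.3, 197.4]), array([194. ,  58.5]), -1.15) 20.3 2533
white (array([486.2, -85.9]), array([10.1,  5. ]), 1.28) 20.1 83
white (array([701.7, 291.7]), array([89.6,  6.6]), -5.05) 16.0 392
orange (array([759.6, 284.9]), array([29.4, 22.6]), -9.44) [10.  25.7] 539
t 11.38 p [623.1  86.7  91.6] w 35.0 F [-0.1  0.3 -0.7]
[0.05 0.01 6.06] [ 0.     0.001 -0.006]
```

View pics/w4.png

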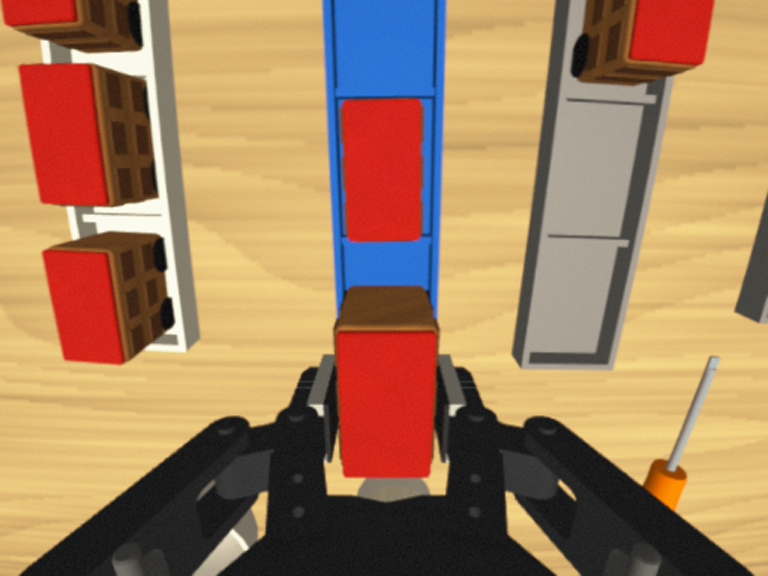

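The held bus lies over the blue far cell, with the tray centre line at x=385, and the white buses are all seated. Lowering, then fetching the last one.

Emit:
{"fn": "drive_tool", "kwargs": {
  "moves": [
    [0, 0, 3, 0, 0, 0, 255],
    [0, 0, 5.2, 0, 0, 0, 255],
    [0, 0, 5.9, 0, 0, 0, 255],
    [0, 0, 5.9, 0, 0, 0, 255],
    [0, 0, 5.9, 0, 0, 0, 255],
    [0, 0, 5.9, 0, 0, 0, 120],
    [0, 0, 5.9, 0, 0, 0, 60],
    [0, 0, 5.9, 0, 0, 0, 60]
  ]
}}

```text
t: 12.05
eef_pos: [623.0, 87.9, 32.1]
tool_rot: [[-1.0, -0.007, 0.001], [-0.007, 1.0, 0.0], [-0.001, 0.0, -1.0]]
contact_force: [0.2, -0.0, -0.1]
gripper_width: 65.0
gripper_force: 0.0
```

Emit:
{"fn": "drive_tool", "kwargs": {
  "moves": [
    [0, 0, 0, 0, 0, 0, 60],
    [0, 0, -3.5, 0, 0, 0, 0],
    [0, 0, -7, 0, 0, 0, 0],
    [2, 1.5, -9, 0, 0, 0.01, 0],
    [5.2, 4, -9, 0, 0, 0.01, 0],
    [8.4, 6.4, -9, 0, 0, 0.01, 0],
    [11.6, 8.8, -9, 0, 0, 0.01, 0],
    [14.8, 11.2, -9, 0, 0, 0.01, 0]
  ]
}}

```text
t: 12.72
eef_pos: [472.6, 199.1, 122.1]
tool_rot: [[-1.0, 0.004, 0.001], [0.004, 1.0, 0.0], [-0.001, 0.0, -1.0]]
contact_force: [0.7, 1.5, -0.0]
gripper_width: 85.3
gripper_force: 0.0
```

Emit:
{"fn": "drive_tool", "kwargs": {
  "moves": [
    [0.2, 0.2, 1, 0, 0, 0, 0],
    [0.2, 0.2, 3, 0, 0, 0, 0],
    [0.2, 0.2, 3, 0, 0, 0, 0],
    [0.2, 0.2, 3, 0, 0, 0, 0]
  ]
}}

```text
t: 13.05
eef_pos: [471.7, 200.4, 91.5]
tool_rot: [[-1.0, 0.004, -0.001], [0.004, 1.0, -0.0], [0.001, -0.0, -1.0]]
contact_force: [-0.4, 0.1, 1.3]
gripper_width: 85.5
gripper_force: 0.0
```

```bash
python3 - <<'E'
from fit import *
c=cam('side'); save(c,'s5.png'); run(cloud(c),c[0]['image'])
from go import go; go((473,200,31,-.5))
E
```

```text
roof (array([609.6, -59.6]), array([55.9, 36.9]), 0.13) 60.5 187
roof (array([621.3,  91.2]), array([56.2, 35.1]), -0.42) 60.3 242
roof (array([547. ,  85.3]), array([58.5, 33.1]), 1.06) 60.1 256
roof (array([452.8, 201.2]), array([30.2, 20.2]), -85.88) 60.2 110
blue (array([ 710.8, -303. ]), array([92.4, 17.5]), 80.46) [19.  62.7] 239
blue (array([ 664.9, -334.9]), array([11.7,  6.4]), -77.1) [16.1 52.9] 37
blue (array([ 676.9, -257.5]), array([9.7, 7.5]), 3.53) [16.9 54.5] 35
blue (array([579.3,  87.8]), array([164.2,  62.1]), 0.87) [ 2.7 21.4] 638
blue (array([446.1,  86.9]), array([60.7, 32. ]), 86.25) [ 2.4 21.6] 278
grey (array([789.5, -72.6]), array([76.3, 37.8]), 21.04) 20.1 137
grey (array([592.8, -58.4]), array([110.4,  59.4]), -1.28) 17.2 153
grey (array([546.3, 200.2]), array([230.4,  62.7]), -1.92) 18.5 682
grey (array([516.5, 345.8]), array([230.4,  60.4]), -0.86) 18.9 942
orange (array([791.9, 288.4]), array([91.6, 25.5]), -6.19) [15.2 27.2] 426
t 13.1 p [472.4 200.4  92.1] w 85.3 F [-0.5 -0.1 -0.2]
[-0.07 -0.04  6.11] [-0.    -0.     0.005]
```

Emit:
{"fn": "drive_tool", "kwargs": {
  "moves": [
    [0, 0, 3, 0, 0, 0, 0],
    [0, 0, 5.5, 0, 0, 0, 0],
    [0, 0, 6.1, 0, 0, 0, 0],
    [0, 0, 6.1, 0, 0, 0, 255],
    [0, 0, 6.1, 0, 0, 0, 255],
    [0, 0, 6.1, 0, 0, 0, 255],
    [0, 0, 6.1, 0, 0, 0, 255],
    [0, 0, 6.1, 0, 0, 0, 255]
  ]
}}

```text
t: 13.77
eef_pos: [472.9, 200.7, 32.1]
tool_rot: [[-1.0, 0.004, 0.002], [0.004, 1.0, 0.001], [-0.002, 0.001, -1.0]]
contact_force: [-1.6, -1.7, 10.2]
gripper_width: 35.7
gripper_force: 39.5
```

Emit:
{"fn": "drive_tool", "kwargs": {
  "moves": [
    [0, 0, 0, 0, 0, 0, 255],
    [0, 0, 0, 0, 0, 0, 255],
    [0, 0, -3.7, 0, 0, 0, 255],
    [0.1, -3, -6, 0, 0, -0.01, 255],
    [0.1, -7, -6, 0, 0, -0.01, 255],
    [0.1, -11, -6, 0, 0, -0.01, 255],
    [0.1, -11.65, -6, 0, 0, -0.01, 255],
    [0.1, -11.65, -6, 0, 0, -0.01, 255]
  ]
}}

```text
t: 14.43
eef_pos: [471.0, 81.9, 91.6]
tool_rot: [[-1.0, -0.003, 0.001], [-0.003, 1.0, -0.0], [-0.001, -0.0, -1.0]]
contact_force: [-0.6, 0.4, -1.2]
gripper_width: 35.3
gripper_force: 41.1
```

```bash
python3 - <<'E'
from fit import *
c=cam('wrist'); run(cloud(c),c[0]['image'])
from go import go; go((471,84,31,.6))
E
```

```text
roof (array([456.3, -55.2]), array([58.2, 32. ]), 0.04) 60.5 3101
roof (array([529.4, -53.3]), array([58.5, 31.7]), -2.76) 60.6 2028
roof (array([562.8,  83.4]), array([32.5, 17.9]), -89.24) 60.6 523
blue (array([452.2,  82.8]), array([56.9, 45.8]), -89.44) [ 3.6 21.1] 2436
blue (array([598.7, 110.8]), array([37. ,  4.4]), -4.91) [ 5.4 21.6] 75
blue (array([593.2,  60.3]), array([60.9,  6.2]), -3.42) [ 4.3 47.4] 64
grey (array([485.1, -30.5]), array([132.6,   1.9]), -2.05) 14.5 207
grey (array([500.3, 197.1]), array([141.4,  56. ]), -1.26) 17.3 1349
grey (array([544. , 340.6]), array([171.4,  57.5]), -0.48) 16.8 1379
grey (array([657.9, 193.6]), array([28.4,  2.8]), 87.22) 16.8 140
white (array([484.2, -58.6]), array([133.9,  59.1]), -1.59) 20.3 1374
white (array([500.5, 198.9]), array([141.2,  58.3]), -1.33) 20.5 1416
white (array([562.8, 322.5]), array([159.8,  53.1]), 17.07) 20.5 491
white (array([623.6, 169.5]), array([33.5,  3.8]), 0.77) 20.6 62
t 14.48 p [471.   83.2  91.4] w 35.1 F [-0.1 -0.5 -0.4]
[0.   0.08 6.04] [ 0.     0.001 -0.007]
```

Emit:
{"fn": "drive_tool", "kwargs": {
  "moves": [
    [0, 0, 3, 0, 0, 0, 255],
    [0, 0, 5.2, 0, 0, 0, 255],
    [0, 0, 5.9, 0, 0, 0, 255],
    [0, 0, 5.9, 0, 0, 0, 255],
    [0, 0, 5.9, 0, 0, 0, 255],
    [0, 0, 5.9, 0, 0, 0, 120],
    [0, 0, 5.9, 0, 0, 0, 60],
    [0, 0, 5.9, 0, 0, 0, 60]
  ]
}}

```text
t: 15.15
eef_pos: [470.9, 84.4, 32.1]
tool_rot: [[-1.0, -0.007, 0.001], [-0.007, 1.0, 0.0], [-0.001, 0.0, -1.0]]
contact_force: [-0.2, 0.3, 0.7]
gripper_width: 65.3
gripper_force: 0.0
```

Emit:
{"fn": "drive_tool", "kwargs": {
  "moves": [
    [0, 0, 0, 0, 0, 0, 60],
    [0, 0, -3.5, 0, 0, 0, 0],
    [0, 0, -7.5, 0, 0, 0, 0],
    [0, -1, -11, 0, 0, 0.12, 0],
    [0.4, -5, -11, 0, 0, 0.24, 0],
    [0.8, -9, -11, 0, 0, 0.36, 0],
    [1.2, -13, -11, 0, 0, 0.48, 0],
    [1.6, -17, -11, 0, 0, 0.6, 0]
  ]
}}

```text
t: 15.82
eef_pos: [455.3, -87.6, 142.3]
tool_rot: [[-0.826, 0.564, 0.001], [0.564, 0.826, -0.0], [-0.001, 0.0, -1.0]]
contact_force: [1.5, 0.2, -0.2]
gripper_width: 85.2
gripper_force: 0.0
```

```bash
python3 - <<'E'
from fit import *
c=cam('side'); save(c,'s6.png'); run(cloud(c),c[0]['image'])
from go import go; go((442,-256,140,-175)); print(arm.get_state()['joint_positions'])
E
```

```text
roof (array([608. , -59.7]), array([58.4, 36.3]), -6.12) 60.3 193
roof (array([529.7, -51.1]), array([57.2, 35.7]), -4.76) 59.8 201
roof (array([457.7, -52.9]), array([56.7, 34.1]), 1.31) 60.1 204
roof (array([621.1,  91.4]), array([56.8, 35.2]), 0.93) 60.1 247
roof (array([547.3,  85.2]), array([58.2, 32.8]), 2.92) 60.3 252
roof (array([470.4,  86.9]), array([58.7, 35.4]), -2.58) 60.1 259
blue (array([ 710.7, -302.3]), array([89.3, 17. ]), 80.58) [19.9 62.2] 234
blue (array([ 664.8, -334.7]), array([14.6,  6.6]), -78.71) [15.5 54.5] 36
blue (array([ 677.7, -260.3]), array([14.2,  8.7]), -75.05) [16.8 53.5] 33
blue (array([ 446.4, -256.9]), array([65.7, 51.4]), -7.84) [20.1 32.9] 196
blue (array([ 525.3, -231.3]), array([14.4,  7.3]), -28.41) [15.2 52.3] 34
blue (array([546.4,  87. ]), array([229.5,  61.3]), 0.28) [ 3.4 21.7] 893
grey (array([788.2, -71.3]), array([74.6, 35.1]), 23.42) 20.0 156
grey (array([534.5, -57.5]), array([228.4,  61.6]), -1.87) 17.3 298
grey (array([546.4, 201.2]), array([230.2,  63.5]), -1.19) 18.7 772
grey (array([516.2, 345.9]), array([230.1,  60.8]), -1.22) 19.0 928
orange (array([ 448.2, -253.1]), array([28.6, 26.5]), 47.3) [46.6 74.4] 88
orange (array([790.9, 288.4]), array([90.6, 24.7]), -4.54) [14.4 27.4] 428
t 15.87 p [455.4 -93.9 142.2] w 85.4 F [ 1.9 -5.9 -0.3]
[ -8.21 -14.04   0.26] [3.000e-03 2.000e-03 2.442e+00]
[-0.33058339  0.39617381  1.83823252 -0.00216742  0.90491791 -1.28798356]
```

View pics/s6.png

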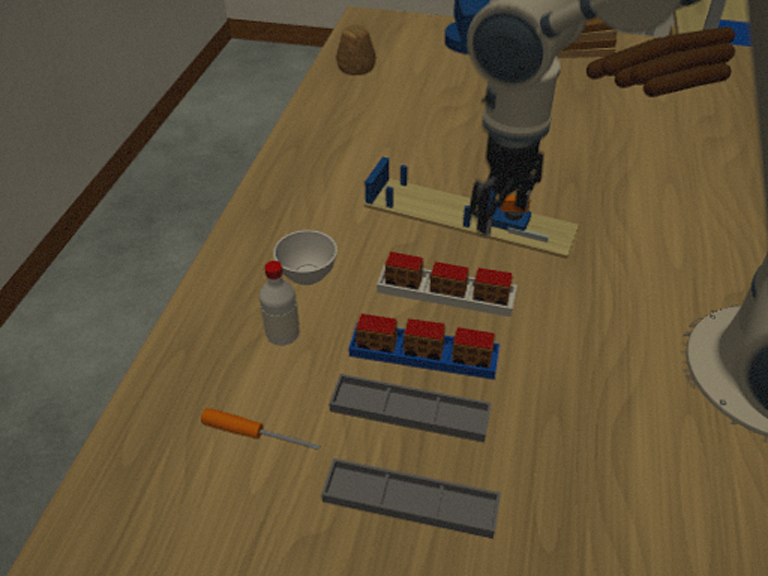

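All six buses are seated, three in blue and three in white. Now the knob.

Emit:
{"fn": "drive_tool", "kwargs": {
  "moves": [
    [-2, -3.4, 0, 0, 0, 0.12, 0],
    [-4, -6.8, 0, 0, 0, 0.24, 0],
    [-6, -10.2, 0, 0, 0, 0.36, 0],
    [-8, -13.6, 0, 0, 0, 0.48, 0],
    [-8.2, -14, 0, 0, 0, 0.6, 0],
    [-8.2, -14, 0, 0, 0, 0.72, 0],
    [-8.2, -14, 0, 0, 0, 0.84, 0],
    [-8.2, -14, 0, 0, 0, 0.96, 0]
  ]
}}

```text
t: 16.53
eef_pos: [445.1, -248.3, 141.7]
tool_rot: [[-0.01, 1.0, -0.0], [1.0, 0.01, 0.0], [0.0, -0.0, -1.0]]
contact_force: [-0.5, -0.5, -0.6]
gripper_width: 85.5
gripper_force: 0.0
```

Emit:
{"fn": "drive_tool", "kwargs": {
  "moves": [
    [0, 0, 0, 0, 0, 0.12, 0],
    [0, 0, 0, 0, 0, 0.24, 0],
    [0, 0, 0, 0, 0, 0.36, 0],
    [0, 0, 0, 0, 0, 0.48, 0],
    [0, 0, 0, 0, 0, 0.6, 0],
    [0, 0, 0, 0, 0, 0.72, 0],
    [0, 0, 0, 0, 0, 0.84, 0],
    [0, 0, 0, 0, 0, 0.96, 0]
  ]
}}

```text
t: 17.2
eef_pos: [445.3, -247.8, 141.8]
tool_rot: [[0.813, 0.583, -0.0], [0.583, -0.813, 0.0], [0.0, -0.0, -1.0]]
contact_force: [-0.0, 0.4, 1.1]
gripper_width: 85.2
gripper_force: 0.0
```

Emit:
{"fn": "drive_tool", "kwargs": {
  "moves": [
    [0, 0, 0, 0, 0, 0.12, 0],
    [0, 0, 0, 0, 0, 0.24, 0],
    [0, 0, 0, 0, 0, 0.36, 0],
    [0, 0, 0, 0, 0, 0.48, 0],
    [0, 0, 0, 0, 0, 0.5, 0],
    [0, 0, 0, 0, 0, 0.5, 0]
  ]
}}

```text
t: 17.7
eef_pos: [445.3, -247.9, 141.8]
tool_rot: [[0.992, 0.129, -0.0], [0.129, -0.992, 0.0], [-0.0, -0.0, -1.0]]
contact_force: [0.0, -0.4, -0.2]
gripper_width: 85.5
gripper_force: 0.0
```

```bash
python3 - <<'E'
from fit import *
c=cam('wrist'); save(c,'w7.png'); run(cloud(c),c[0]['image'])
from go import go; go((442,-256,140,-175)); print(arm.get_state()['joint_positions'])
E
```

```text
roof (array([582.4, -62.4]), array([32.3,  8.6]), -85.78) 60.5 377
roof (array([529.5, -55. ]), array([57.5, 33.1]), -2.03) 60.5 2682
roof (array([456.7, -57. ]), array([57.3, 32.8]), -1.71) 60.4 2105
blue (array([ 524.6, -237.5]), array([11.9,  6. ]), -9.49) [53.2 55.6] 109
blue (array([ 512. , -311.7]), array([12. ,  7.1]), -9.08) [20.4 55.2] 256
blue (array([ 455.2, -264.9]), array([83.7, 62.4]), -7.94) [29.4 61. ] 3007
grey (array([510.5, -89.6]), array([184.4,   3. ]), -2.05) 16.4 733
white (array([509.4, -63. ]), array([183.7,  55.9]), -1.36) 20.1 1288
white (array([573.8, -36.7]), array([17.3,  5.1]), 1.62) 20.5 77
white (array([ 409.4, -232.6]), array([74.7,  5.8]), -9.69) 20.3 247
orange (array([ 442.2, -261.8]), array([50.5, 15.5]), 7.85) [64.7 73.2] 1018
t 17.75 p [ 445.3 -247.9  141.8] w 85.6 F [ 0.6 -0.6 -0.5]
[-0.43  0.76  0.18] [-0.     0.     0.044]
[-6.25205086e-01  4.49030786e-01  1.73304922e+00  1.61699905e-05
  9.59559102e-01  8.13986556e-01]
```

View pics/w7.png

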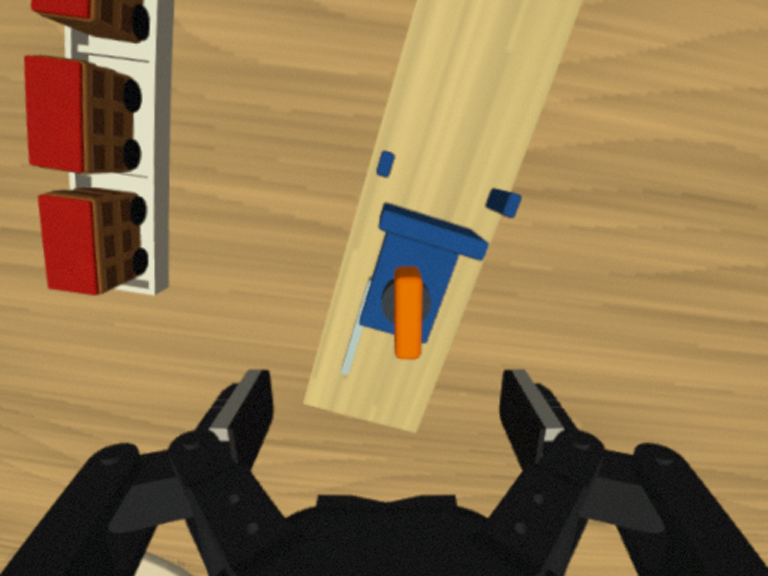

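The wrist view shows the knob bar at (408,313), parallel to the tool (bar angle about 7.7°, so knob about 1.26 rad). Going down to grip it.

Emit:
{"fn": "drive_tool", "kwargs": {
  "moves": [
    [-0.5, 1.15, 2, 0, 0, 0, 0],
    [-0.5, 1.15, 5.5, 0, 0, 0, 0],
    [-0.5, 1.15, 8.5, 0, 0, 0, 0],
    [-0.5, 1.15, 9.5, 0, 0, 0, 0],
    [-0.5, 1.15, 9.5, 0, 0, 0, 0],
    [-0.5, 1.15, 9.5, 0, 0, 0, 150],
    [-0.5, 1.15, 9.5, 0, 0, 0, 180],
    [-0.5, 1.15, 9.5, 0, 0, 0, 200]
  ],
  "newtons": 30
}}

```text
t: 18.42
eef_pos: [442.7, -260.5, 48.2]
tool_rot: [[0.992, 0.128, 0.002], [0.128, -0.992, -0.001], [0.002, 0.002, -1.0]]
contact_force: [-0.1, -0.0, 0.2]
gripper_width: 51.4
gripper_force: 0.0
```

Emit:
{"fn": "drive_tool", "kwargs": {
  "moves": [
    [0, 0, 0, 0, 0, 0, 255],
    [0, 0, 0, 0, 0, 0, 255],
    [0, 0, 0, 0, 0, 0, 255],
    [0, 0, 0, 0, 0, 0, 255]
  ]
}}

```text
t: 18.75
eef_pos: [442.5, -261.0, 47.5]
tool_rot: [[0.992, 0.128, 0.001], [0.128, -0.992, -0.002], [0.001, 0.002, -1.0]]
contact_force: [-1.9, -4.9, 6.8]
gripper_width: 15.4
gripper_force: 33.8
```

```bash
python3 go.py 442 -260 46 -172.3; python3 -c "
from plant import arm; s=arm.get_state();print(s['moment'],s['gripper_force'])"
```

```text
t 18.75 p [ 442.5 -261.    47.5] w 15.4 F [-1.9 -4.9  6.8]
[-0.03 -0.1   0.14] [ 0.002 -0.001 -0.006]
[-0.83015353  0.34851451  0.1669015 ] 33.844515681266785
```

Emit:
{"fn": "drive_tool", "kwargs": {
  "moves": [
    [0, 0, 0, 0, 0, -0.12, 255],
    [0, 0, 0, 0, 0, -0.24, 255],
    [0, 0, 0, 0, 0, -0.36, 255],
    [0, 0, 0, 0, 0, -0.48, 255],
    [0, 0, 0, 0, 0, -0.6, 255],
    [0, 0, 0, 0, 0, -0.72, 255],
    [0, 0, 0, 0, 0, -0.84, 255],
    [0, 0, 0, 0, 0, -0.96, 255]
  ]
}}

```text
t: 19.42
eef_pos: [442.3, -260.3, 47.5]
tool_rot: [[0.459, 0.888, 0.001], [0.888, -0.459, -0.001], [-0.0, 0.001, -1.0]]
contact_force: [-0.8, 1.3, 11.6]
gripper_width: 15.6
gripper_force: 34.3
```

Emit:
{"fn": "drive_tool", "kwargs": {
  "moves": [
    [0, 0, 0, 0, 0, -0.12, 255],
    [0, 0, 0, 0, 0, -0.22, 255],
    [0, 0, 0, 0, 0, -0.24, 255],
    [0, 0, 0, 0, 0, -0.24, 255]
  ]
}}

```text
t: 19.75
eef_pos: [442.0, -260.2, 47.4]
tool_rot: [[0.238, 0.971, 0.001], [0.971, -0.238, -0.0], [-0.0, 0.001, -1.0]]
contact_force: [-1.8, 0.6, 13.4]
gripper_width: 15.3
gripper_force: 34.5
```

```bash
python3 go.py 396 -253.4 47 -100; python3 -c "
from plant import arm; s=arm.get_state();print(s['moment'],s['tool_rot'])"
```

```text
t 19.75 p [ 442.  -260.2   47.4] w 15.3 F [-1.8  0.6 13.4]
[-0.44 -4.63  0.04] [ 0.001  0.    -0.066]
[0.33181638 0.43310338 0.11534315] [[ 2.38480532e-01  9.71147075e-01  6.27911978e-04]
 [ 9.71147226e-01 -2.38480257e-01 -4.82728067e-04]
 [-3.19055341e-04  7.24916222e-04 -9.99999686e-01]]
```

Emit:
{"fn": "drive_tool", "kwargs": {
  "moves": [
    [-0.1, -1.1, 0, 0, 0, 0, 255],
    [-0.15, -2.2, 0, 0, 0, 0, 255],
    [-0.2, -3.3, 0, 0, 0, 0, 255],
    [-0.3, -4.4, 0, 0, 0, 0, 255],
    [-0.3, -4.4, 0, 0, 0, 0, 255],
    [-0.3, -4.4, 0, 0, 0, 0, 255]
  ]
}}

```text
t: 20.25
eef_pos: [398.3, -252.7, 47.4]
tool_rot: [[0.241, 0.971, 0.001], [0.971, -0.241, -0.001], [-0.001, 0.001, -1.0]]
contact_force: [-1.2, -1.1, 11.3]
gripper_width: 15.4
gripper_force: 34.4
```

```bash
python3 go.py 396 -253.4 47 -100
```

```text
t 20.25 p [ 398.3 -252.7   47.4] w 15.4 F [-1.2 -1.1 11.3]
[-0.12 -0.21  0.04] [ 0.001  0.001 -0.068]
```

Emit:
{"fn": "drive_tool", "kwargs": {
  "moves": [
    [0, 0, 0, 0, 0, 0, 180],
    [0, 0, 0, 0, 0, 0, 180],
    [0, 0, 0, 0, 0, 0, 180],
    [0, 0, -2, 0, 0, 0, 180],
    [0, 0, -6, 0, 0, 0, 180],
    [0, 0, -10, 0, 0, 0, 60],
    [4, 0.3, -10, 0, 0, 0.12, 0],
    [8, 0.6, -10, 0, 0, 0.24, 0]
  ]
}}

```text
t: 20.92
eef_pos: [421.7, -187.6, 148.9]
tool_rot: [[0.442, 0.897, 0.004], [0.897, -0.442, -0.003], [-0.0, 0.005, -1.0]]
contact_force: [0.8, 0.4, -0.8]
gripper_width: 60.4
gripper_force: 0.0
```

```bash
python3 - <<'E'
from fit import *
c=cam('side'); run(cloud(c),c[0]['image'])
c=cam('wrist'); run(cloud(c),c[0]['image'])
from go import go; go((546.5,200,100,-181.2)); print(arm.get_state()['joint_positions'])
E
```

```text
roof (array([608.8, -60.6]), array([57., 35.]), -2.1) 60.4 194
roof (array([529.8, -50.9]), array([56.7, 34.2]), -1.69) 60.2 205
roof (array([457.7, -51.6]), array([56.6, 36.9]), -2.47) 60.0 201
roof (array([621.4,  89.9]), array([57.5, 36.6]), 0.2) 60.3 244
roof (array([547.3,  84.9]), array([58.2, 33.6]), 0.93) 60.2 258
roof (array([470.5,  87.7]), array([58.3, 33.2]), 0.62) 60.1 262
blue (array([ 711. , -303.4]), array([91.8, 18.6]), 79.59) [20.2 62.6] 238
blue (array([ 664.4, -332.6]), array([10.7,  6.5]), -78.33) [14.8 55. ] 35
blue (array([ 511.3, -306.3]), array([11.3,  9.5]), -22.98) [16.2 54.6] 38
blue (array([ 677.2, -258.9]), array([9.6, 8.5]), -77.59) [17.6 52.7] 36
blue (array([ 411. , -251.7]), array([80.8, 68.7]), -9.68) [24.5 60.4] 351
blue (array([ 526. , -231.8]), array([12.1,  8.5]), -23.13) [12.7 54.2] 43
blue (array([546.4,  87. ]), array([229.5,  63.4]), 1.01) [ 3.1 21.6] 891
grey (array([787.7, -73.3]), array([76.6, 38.5]), 22.7) 19.3 150
grey (array([534.7, -55.9]), array([228.7,  60.7]), -2.61) 17.2 300
grey (array([546.4, 199.8]), array([230.4,  63.6]), -1.8
[... 535 characters left out ...]
 -334.5]), array([11.8,  5.6]), 14.56) [12.9 33.5] 128
blue (array([ 411.7, -252.4]), array([81.8, 55.9]), -8.73) [27.4 60.5] 2263
blue (array([ 511. , -310.6]), array([12.1,  7.5]), -7.0) [15.7 55. ] 306
grey (array([ 410. , -230.1]), array([73.4,  6.6]), -6.42) 17.0 198
white (array([528.8, -61.3]), array([223. ,  58.3]), -1.86) 20.2 1805
white (array([ 408.3, -230. ]), array([71.6,  5.2]), -6.99) 20.4 125
orange (array([ 396.7, -253.2]), array([51.9, 19.9]), 76.3) [55.4 73.2] 877
t 21.02 p [ 420.9 -183.2  147.2] w 75.0 F [-0.9  0.3 -0.4]
[39.94 -5.58  4.75] [-0.000e+00 -1.000e-03  1.136e+00]
[-5.41290117e-01  3.81943006e-01  1.84481048e+00  9.20919423e-04
  9.14786590e-01 -8.63578155e-02]
```

Emit:
{"fn": "drive_tool", "kwargs": {
  "moves": [
    [4, -0.6, 0, 0, 0, 0.115, 0],
    [8, -1.2, 0, 0, 0, 0.23, 0],
    [12, -1.8, 0, 0, 0, 0.345, 0],
    [16, -2.4, 0, 0, 0, 0.46, 0],
    [20, -3, 0, 0, 0, 0.575, 0],
    [24, -3.5, 0, 0, 0, 0.69, 0],
    [28, -4, 0, 0, 0, 0.805, 0],
    [32, -4.5, 0, 0, 0, 0.92, 0]
  ]
}}

```text
t: 21.68
eef_pos: [505.0, 77.9, 146.6]
tool_rot: [[0.958, 0.288, -0.0], [0.288, -0.958, -0.0], [-0.0, 0.0, -1.0]]
contact_force: [1.1, 0.2, 0.1]
gripper_width: 85.5
gripper_force: 0.0
```

```bash
python3 go.py 546.5 200 60 -181.2
```

```text
t 21.68 p [505.   77.9 146.6] w 85.5 F [1.1 0.2 0.1]
[  7.5  -10.5    8.66] [0.    0.    0.313]
```

Emit:
{"fn": "drive_tool", "kwargs": {
  "moves": [
    [2.2, -3.3, 0, 0, 0, 0.12, 0],
    [4.4, -6.6, 0, 0, 0, 0.22, 0],
    [6.4, -9.6, 0, 0, 0, 0.22, 0],
    [7, -10.2, 3, 0, 0, 0.22, 0],
    [7, -10.2, 5, 0, 0, 0.22, 0],
    [7, -10.2, 5, 0, 0, 0.22, 0]
  ]
}}

```text
t: 22.18
eef_pos: [539.9, 194.5, 93.1]
tool_rot: [[0.997, 0.079, -0.006], [0.079, -0.997, -0.001], [-0.006, 0.001, -1.0]]
contact_force: [-0.3, -0.8, -0.2]
gripper_width: 85.2
gripper_force: 0.0
```

```bash
python3 - <<'E'
from fit import *
c=cam('wrist'); save(c,'w8.png');run(cloud(c),c[0]['image'])
from go import go; go((546.5,200,6,-181.2))
E
```

```text
roof (array([621.9,  88. ]), array([60. , 33.2]), 0.91) 60.5 4156
roof (array([546.7,  82.7]), array([58.1, 32.6]), 1.13) 60.4 2903
roof (array([495.9,  77.8]), array([25.5, 11.5]), 60.04) 60.4 214
roof (array([446.5, -42.1]), array([44.1, 16.9]), 22.04) 60.2 346
blue (array([578.4,  84.2]), array([166.6,  59.2]), 0.79) [ 4.  21.2] 4207
blue (array([490.4,  56.5]), array([6.4, 3.7]), 1.23) [17.5 21.3] 25
blue (array([447.4, 109.3]), array([39.3, 13.1]), 18.96) [ 5.7 21. ] 357
grey (array([545.2, 197.2]), array([225.6,  50.7]), -1.37) 17.1 817
grey (array([525.8, 347.5]), array([205.,  45.]), -0.54) 16.9 1400
grey (array([535.8, 319.4]), array([190. ,  12.4]), -0.86) 17.0 923
grey (array([509.3, -31.7]), array([155.4,  13.1]), 1.52) 16.2 802
white (array([673.7, 294.5]), array([32.2,  6.7]), -3.42) 15.7 352
white (array([545.9, 197.6]), array([231.7,  57.2]), -1.39) 20.3 2934
white (array([528.9, 343.6]), array([205. ,  58.9]), -0.95) 20.4 2279
white (array([499.4, -39.2]), array([137.1,  19.1]), -2.34) 20.3 614
t 22.23 p [540.5 194.1  95. ] w 85.4 F [-0.7  0.5  0.7]
[ 0.68 -0.55  8.9 ] [0.001 0.004 0.099]
```

View pics/w8.png

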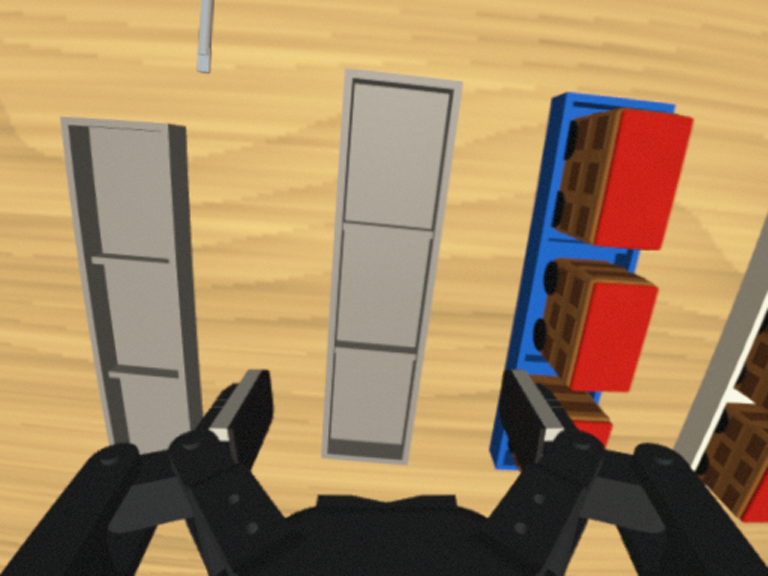

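The empty grey tray is in view, centred at (385,285) and turned slightly. Gripping it across its width.

Emit:
{"fn": "drive_tool", "kwargs": {
  "moves": [
    [0.6, -0.4, 2, 0, 0, 0.1, 0],
    [0.6, -0.4, 5, 0, 0, 0.1, 0],
    [0.6, -0.4, 8, 0, 0, 0.1, 0],
    [0.6, -0.4, 9.1, 0, 0, 0.1, 0],
    [0.6, -0.4, 9.1, 0, 0, 0.1, 0],
    [0.6, -0.4, 9.1, 0, 0, 0.1, 255],
    [0.6, -0.4, 9.1, 0, 0, 0.1, 255],
    [0.6, -0.4, 9.1, 0, 0, 0.1, 255]
  ],
  "newtons": 40
}}

```text
t: 22.9
eef_pos: [548.8, 198.9, 7.9]
tool_rot: [[1.0, -0.024, 0.003], [-0.024, -1.0, 0.001], [0.003, -0.001, -1.0]]
contact_force: [-1.4, -1.8, 9.8]
gripper_width: 56.5
gripper_force: 40.5
```

Emit:
{"fn": "drive_tool", "kwargs": {
  "moves": [
    [0, 0, 0, 0, 0, 0, 255],
    [0, 0, 0, 0, 0, 0, 255],
    [0, 0, 0, 0, 0, 0, 255],
    [0, 0, -1, 0, 0, 0, 255],
    [0, 0, -4, 0, 0, 0, 255],
    [0, 0, -8, 0, 0, 0, 255],
    [0, 0, -10, 0, 0, 0, 255],
    [0, 0, -10, 0, 0, 0, 255]
  ]
}}

```text
t: 23.57
eef_pos: [550.2, 199.5, 111.8]
tool_rot: [[1.0, -0.023, 0.008], [-0.023, -1.0, 0.002], [0.008, -0.002, -1.0]]
contact_force: [1.7, 0.6, -1.0]
gripper_width: 56.5
gripper_force: 44.5
```

```bash
python3 - <<'E'
from fit import *
c=cam('side'); save(c,'s9.png');run(cloud(c),c[0]['image'])
from go import go; go((580,-284.7,130,-190))
E
```

```text
roof (array([514.3, -50.3]), array([31.1, 27. ]), 84.89) 60.2 93
roof (array([456.9, -53.7]), array([55.4, 37.4]), 0.08) 60.3 200
roof (array([621. ,  90.7]), array([57.1, 32.2]), 0.84) 59.9 234
roof (array([533.7,  85.8]), array([35. , 30.4]), -83.35) 60.2 135
roof (array([470.6,  87.2]), array([58. , 33.5]), 2.38) 60.2 255
blue (array([ 511.2, -306.6]), array([8.9, 8.7]), 21.5) [16.5 55.3] 32
blue (array([ 411.2, -251.2]), array([81.3, 70. ]), -10.31) [24.9 60.4] 355
blue (array([510.1,  67.8]), array([27.2, 13.5]), -86.71) [ 4.2 22.9] 43
blue (array([435.9,  70.1]), array([27. ,  7.5]), -89.65) [ 3.1 22.8] 29
grey (array([787.5, -71.8]), array([73.7, 36.9]), 20.43) 20.0 142
grey (array([480.5, -30.3]), array([96.9, 71.8]), -40.63) 17.0 149
grey (array([516.6, 346. ]), array([230.6,  60.5]), -0.8) 18.9 938
orange (array([ 400. , -247.1]), array([55., 16.]), 76.86) [49.6 73.9] 121
orange (array([791.2, 288.2]), array([91.6, 25. ]), -5.13) [14.5 26.9] 428
t 23.62 p [549.2 199.2 109.4] w 56.9 F [-0.8  0.1 -2.5]
[ 4.23 48.3  -2.11] [-0.002 -0.005  0.151]
```

View pics/s9.png

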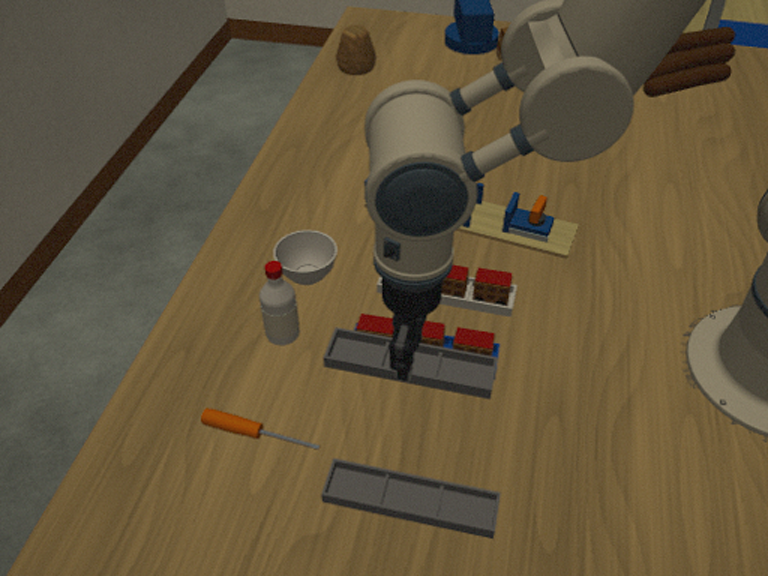

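The tray is held level at (410,360), with nothing else disturbed. Carrying it to the bay.

Emit:
{"fn": "drive_tool", "kwargs": {
  "moves": [
    [0.3, 3.9, 0, 0, 0, 0, 255],
    [0.7, 7.8, 0, 0, 0, 0, 255],
    [1.1, 11.7, 0, 0, 0, 0, 255],
    [1.5, 15.6, 0, 0, 0, 0, 255],
    [1.9, 19.5, 0, 0, 0, 0, 255],
    [2.3, 23.4, 0, 0, 0, 0.05, 255],
    [2.7, 27.3, 0, 0, 0, 0.1, 255],
    [3, 31.2, 0, 0, 0, 0.15, 255]
  ]
}}

```text
t: 24.28
eef_pos: [569.7, -115.7, 105.4]
tool_rot: [[0.985, -0.175, -0.001], [-0.175, -0.985, 0.0], [-0.001, -0.0, -1.0]]
contact_force: [1.0, 1.1, -1.9]
gripper_width: 56.7
gripper_force: 44.4
```

Emit:
{"fn": "drive_tool", "kwargs": {
  "moves": [
    [0.3, 3.9, 0, 0, 0, 0, 255],
    [0.4, 7.8, 0, 0, 0, 0, 255],
    [0.5, 11.7, 0, 0, 0, 0, 255],
    [0.5, 15.6, 0, 0, 0, 0, 255],
    [0.5, 16.5, 0, 0, 0, 0, 255],
    [0.5, 16.5, 0, 0, 0, 0, 255],
    [0.5, 16.5, 0, 0, 0, 0, 255]
  ]
}}

```text
t: 24.87
eef_pos: [546.1, -277.2, 105.3]
tool_rot: [[0.985, -0.174, -0.001], [-0.174, -0.985, 0.001], [-0.001, -0.001, -1.0]]
contact_force: [-0.5, 0.6, -2.0]
gripper_width: 56.9
gripper_force: 44.4
```

```bash
python3 - <<'E'
from fit import *
c=cam('wrist'); save(c,'w10.png');P=cloud(c);run(P,c[0]['image'])
print('tray',) 
from go import go; go((582,-285,16,-190))
E
```

```text
roof (array([588.8, -77.5]), array([19.5,  6.7]), -23.03) 59.9 121
roof (array([530. , -55.3]), array([57.5, 33.6]), -2.87) 60.4 1534
roof (array([463.1, -56.9]), array([46.1, 32.6]), -0.24) 60.3 898
blue (array([ 709.7, -275. ]), array([20.7,  1.1]), 79.08) [13.  14.9] 28
blue (array([ 669.2, -338.4]), array([6.3, 5. ]), 79.11) [52.8 55.6] 81
blue (array([ 681.7, -264.8]), array([7.1, 4.1]), 78.43) [53.  55.8] 72
blue (array([449.7,  52.9]), array([37.8,  5.9]), -2.95) [ 2.5 19.2] 285
grey (array([555.4, -91.5]), array([184.1,   3.8]), -1.77) 16.5 945
white (array([556.6, -67.7]), array([184.8,  49.2]), -2.33) 20.3 1094
tray
t 24.92 p [ 546.3 -276.3  105.4] w 56.4 F [ 0.3 -0.3 -0.8]
[3.67 0.24 8.93] [-0.001  0.001  0.001]
```

View pics/w10.png

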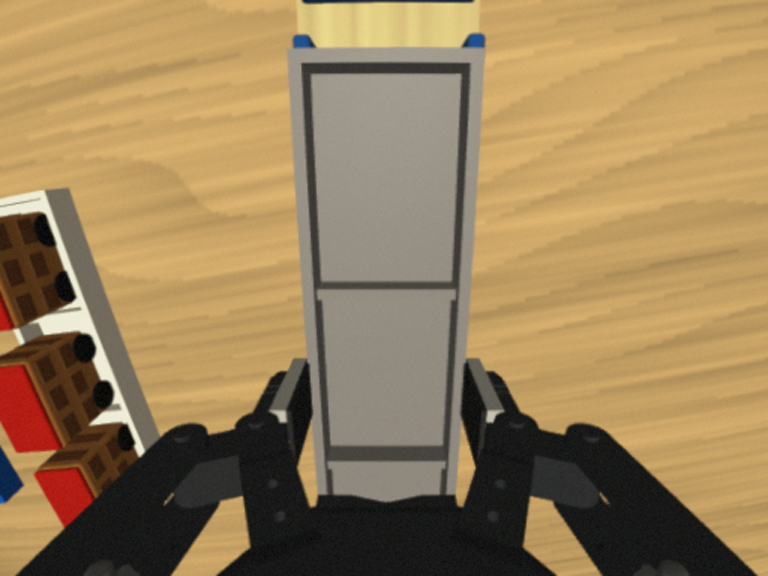

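Over the bay, the tray's centre line (x=386) sits midway between the far posts at (303,42) and (475,42). Shifting forward and lowering.

Emit:
{"fn": "drive_tool", "kwargs": {
  "moves": [
    [2, 0.1, 0, 0, 0, 0, 255],
    [3.6, 0.2, 1, 0, 0, 0, 255],
    [3.6, 0.2, 4, 0, 0, 0, 255],
    [3.6, 0.2, 5.5, 0, 0, 0, 255],
    [3.6, 0.2, 7, 0, 0, 0, 255],
    [3.6, 0.2, 8, 0, 0, 0, 255],
    [3.6, 0.2, 8, 0, 0, 0, 255]
  ]
}}

```text
t: 25.5
eef_pos: [581.0, -283.4, 23.7]
tool_rot: [[0.985, -0.171, -0.003], [-0.171, -0.985, 0.002], [-0.003, -0.001, -1.0]]
contact_force: [-0.6, 0.7, -0.6]
gripper_width: 56.5
gripper_force: 44.4
```

```bash
python3 - <<'E'
from fit import *
from go import go; go((582,-285,16,-190))
c=cam('side'); save(c,'s11.png')
P=cloud(c);I=c[0]['image'];hsv=cv2.cvtColor(I,cv2.COLOR_RGB2HSV).astype(int)
x,y,z=[P[...,i] for i in range(3)]
m=(hsv[...,1]<70)&(x>440)&(x<740)&(y<-215)&(y>-350)&(z>8)&(z<50)
for k in comps(m,40): print(rect(P[k][:,:2]),np.percentile(P[k][:,2],[5,50,95]))
E
```

```text
t 25.5 p [ 581.  -283.4   23.7] w 56.5 F [-0.6  0.7 -0.6]
[0.13 0.14 0.77] [-0.001  0.003  0.002]
(array([ 585.9, -281.5]), array([246.7,  84.2]), -11.75) [17.38273659 25.22777039 37.94336959]
```

Emit:
{"fn": "drive_tool", "kwargs": {
  "moves": [
    [0.1, 0.1, 0.4, 0, 0, 0, 255],
    [0.1, 0.1, 0.7, 0, 0, 0, 255],
    [0.1, 0.1, 0.8, 0, 0, 0, 255],
    [0.1, 0.1, 0.8, 0, 0, 0, 255],
    [0.1, 0.1, 0.8, 0, 0, 0, 50],
    [0.1, 0.1, 0.8, 0, 0, 0, 0],
    [0.1, 0.1, 0.8, 0, 0, 0, 0],
    [0.1, 0.1, -2, 0, 0, 0, 0]
  ]
}}

```text
t: 26.22
eef_pos: [580.3, -285.3, 42.0]
tool_rot: [[0.985, -0.173, -0.006], [-0.173, -0.985, 0.003], [-0.006, -0.002, -1.0]]
contact_force: [-1.1, 1.1, -0.2]
gripper_width: 85.4
gripper_force: 0.0
```

Emit:
{"fn": "drive_tool", "kwargs": {
  "moves": [
    [0, 0, -4, 0, 0, 0, 0],
    [0, 0, -8, 0, 0, 0, 0],
    [0, 0, -10, 0, 0, 0, 0],
    [0, -4, -10, 0, 0, 0, 0],
    [0, -8, -10, 0, 0, 0, 0],
    [0, -12, -10, 0, 0, 0, 0],
    [0, -16, -10, 0, 0, 0, 0],
    [0, -20, -10, 0, 0, 0, 0]
  ]
}}

```text
t: 26.88
eef_pos: [617.2, -87.9, 146.1]
tool_rot: [[0.985, -0.173, 0.001], [-0.173, -0.985, -0.0], [0.001, 0.0, -1.0]]
contact_force: [1.0, 0.3, 0.3]
gripper_width: 85.6
gripper_force: 0.0
```

```bash
python3 - <<'E'
from fit import *
from go import go; go((516.7,345,100,-180.9))
c=cam('side'); save(c,'s12.png')
P=cloud(c);I=c[0]['image'];run(P,I);hsv=cv2.cvtColor(I,cv2.COLOR_RGB2HSV).astype(int)
x,y,z=[P[...,i] for i in range(3)]
m=(hsv[...,1]<70)&(x>440)&(x<740)&(y<-215)&(y>-350)&(z>8)&(z<50)
for k in comps(m,40): print('IN',rect(P[k][:,:2]),np.percentile(P[k][:,2],[5,50,95]))
E
```

```text
t 26.88 p [617.2 -87.9 146.1] w 85.6 F [1.  0.3 0.3]
[-17.4  -40.89   4.6 ] [ 0.    -0.001 -0.158]
roof (array([608.5, -59.5]), array([56.8, 36.9]), -2.04) 60.6 193
roof (array([530.3, -52.8]), array([56.6, 36.3]), 1.39) 60.6 199
roof (array([457.2, -53.3]), array([57.5, 33.7]), 0.24) 59.8 208
roof (array([621.5,  90.3]), array([56.7, 35.4]), 3.01) 60.5 243
roof (array([547.4,  85.2]), array([58.2, 35.4]), 2.77) 60.2 256
roof (array([470.4,  87.7]), array([58.5, 34.5]), -1.45) 60.0 263
blue (array([ 711.1, -303.1]), array([92. , 16.1]), 81.36) [19.3 63.1] 179
blue (array([ 512.2, -308.2]), array([12.5,  9.1]), -83.72) [30.2 54.5] 29
blue (array([ 411.3, -249.8]), array([81.4, 65.3]), -10.18) [25.  60.8] 346
blue (array([ 525.4, -230.9]), array([11.7, 11.1]), 68.52) [17.2 54.3] 48
blue (array([546.6,  87.4]), array([229.8,  63.7]), 0.67) [ 3.3 21.8] 885
grey (array([ 563.1, -275.7]), array([197.2,  85.1]), -4.14) 18.0 504
grey (array([787.5, -71.7]), array([73.7, 33.2]), 19.99) 19.8 157
grey (array([534.5, -57.5]), array([228.6,  61.5]), -2.07) 17.1 305
grey (array([516.6, 345.8]), array([230.9,  60.1]), -1.12) 19.0 912
orange (array([ 390.1, -289. ]), array([136.9,  14.9]), 77.63) [49.6 73.2] 119
orange (array([791., 288.]), array([90.3, 25.2]), -3.09) [14.1 26.9] 431
IN (array([ 565.3, -276.1]), array([199. ,  77.5]), -10.24) [10.28236749 17.08899608 29.39761082]
```

View pics/s12.png

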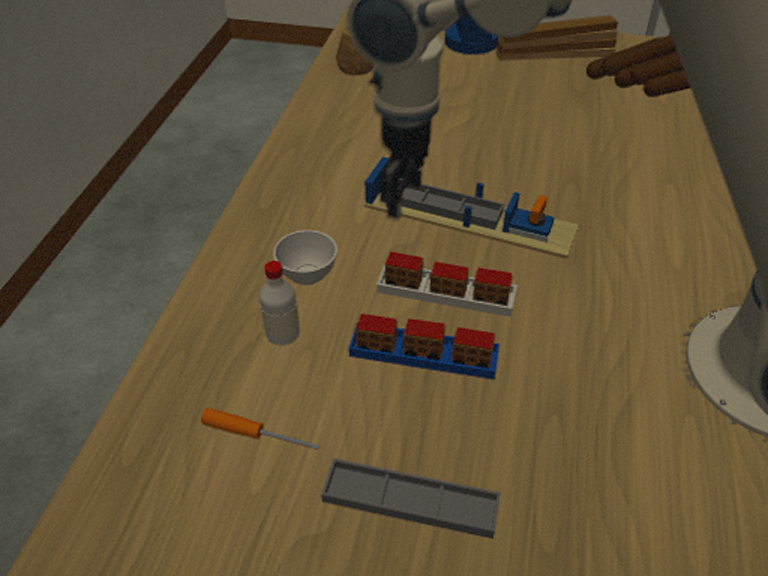

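The lower tray lies flat between the posts at (450,203). Fetching the second grey tray at (410,497).

Emit:
{"fn": "drive_tool", "kwargs": {
  "moves": [
    [-1.6, -3.7, 0, 0, 0, -0.05, 0],
    [-3.2, -7.4, 0, 0, 0, -0.1, 0],
    [-4.8, -11.1, 0, 0, 0, -0.15, 0],
    [-6.4, -14.8, 0, 0, 0, -0.15, 0],
    [-8, -18.5, 0, 0, 0, -0.15, 0],
    [-9.6, -22.2, 0, 0, 0, -0.15, 0],
    [-11.2, -25.9, 0, 0, 0, -0.15, 0],
    [-12.8, -29.6, 0, 0, 0, -0.15, 0]
  ]
}}

```text
t: 27.6
eef_pos: [541.6, 225.9, 146.1]
tool_rot: [[1.0, -0.024, 0.001], [-0.024, -1.0, 0.0], [0.001, -0.0, -1.0]]
contact_force: [1.6, 0.2, 0.6]
gripper_width: 85.5
gripper_force: 0.0
```

Emit:
{"fn": "drive_tool", "kwargs": {
  "moves": [
    [-1, -3.8, 0, 0, 0, 0, 0],
    [-2, -7.6, 0, 0, 0, 0, 0],
    [-2.6, -10.9, 2, 0, 0, 0, 0],
    [-2.6, -10.9, 5, 0, 0, 0, 0],
    [-2.6, -10.9, 5, 0, 0, 0, 0],
    [-2.6, -10.9, 5, 0, 0, 0, 0]
  ]
}}

```text
t: 28.1
eef_pos: [517.9, 333.1, 95.1]
tool_rot: [[1.0, -0.023, -0.003], [-0.023, -1.0, -0.002], [-0.003, 0.002, -1.0]]
contact_force: [0.0, -0.4, 0.3]
gripper_width: 85.2
gripper_force: 0.0
```

```bash
python3 - <<'E'
from fit import *
c=cam('wrist'); run(cloud(c),c[0]['image'])
from go import go; go((516.7,345,7,-180.9))
E
```

```text
blue (array([535.6,  96.2]), array([211.5,  36.4]), 0.74) [ 3.2 20.8] 3769
grey (array([515.4, 343.5]), array([226.8,  52.3]), -0.96) 18.0 1392
white (array([665.8, 295.5]), array([15.6,  5.5]), -7.06) 15.6 173
white (array([516.2, 343.8]), array([231.2,  57.1]), -0.98) 20.5 1872
white (array([554. , 343.2]), array([48.6,  3.4]), 89.52) 14.4 204
white (array([477.5, 343.8]), array([47.2,  3.4]), 88.67) 14.5 152
t 28.15 p [519.  333.   96.3] w 85.5 F [-0.2  0.1  1. ]
[-0.25 -1.2   8.93] [ 0.     0.001 -0.008]
```

Emit:
{"fn": "drive_tool", "kwargs": {
  "moves": [
    [-0.1, -1.15, 1, 0, 0, -0.008, 0],
    [-0.1, -1.15, 5, 0, 0, -0.008, 0],
    [-0.1, -1.15, 8, 0, 0, -0.008, 0],
    [-0.1, -1.15, 8.9, 0, 0, -0.008, 0],
    [-0.1, -1.15, 8.9, 0, 0, -0.008, 0],
    [-0.1, -1.15, 8.9, 0, 0, -0.008, 255],
    [-0.1, -1.15, 8.9, 0, 0, -0.008, 255],
    [-0.1, -1.15, 8.9, 0, 0, -0.008, 255]
  ]
}}

```text
t: 28.82
eef_pos: [519.4, 345.7, 9.1]
tool_rot: [[1.0, -0.016, 0.003], [-0.016, -1.0, 0.001], [0.003, -0.001, -1.0]]
contact_force: [-0.8, -2.4, 8.9]
gripper_width: 56.7
gripper_force: 40.6
```

Emit:
{"fn": "drive_tool", "kwargs": {
  "moves": [
    [0, 0, 0, 0, 0, 0, 255],
    [0, 0, 0, 0, 0, 0, 255],
    [0, 0, 0, 0, 0, 0, 255],
    [0, 0, -1, 0, 0, 0, 255],
    [0, 0, -4, 0, 0, 0, 255],
    [0, 0, -8, 0, 0, 0, 255],
    [0, 0, -11, 0, 0, 0, 255],
    [0, 0, -11, 0, 0, 0, 255]
  ]
}}

```text
t: 29.48
eef_pos: [521.1, 346.9, 124.5]
tool_rot: [[1.0, -0.016, 0.009], [-0.016, -1.0, 0.005], [0.009, -0.005, -1.0]]
contact_force: [1.9, 0.5, 0.1]
gripper_width: 56.7
gripper_force: 44.1
```

```bash
python3 go.py 581 -285.3 120 -190
```

```text
t 29.48 p [521.1 346.9 124.5] w 56.7 F [1.9 0.5 0.1]
[ 6.97 63.12  0.19] [-0.006 -0.009  0.159]
```

Emit:
{"fn": "drive_tool", "kwargs": {
  "moves": [
    [0.4, 3.9, 0, 0, 0, 0, 255],
    [0.8, 7.8, 0, 0, 0, 0, 255],
    [1.2, 11.7, 0, 0, 0, 0, 255],
    [1.6, 15.6, 0, 0, 0, 0, 255],
    [2, 19.5, 0, 0, 0, 0, 255],
    [2.4, 23.4, 0, 0, 0, 0, 255],
    [2.8, 27.3, 0, 0, 0, 0, 255],
    [3.2, 31.2, 0, 0, 0, 0, 255]
  ]
}}

```text
t: 30.15
eef_pos: [545.3, 30.9, 117.9]
tool_rot: [[1.0, -0.016, 0.001], [-0.016, -1.0, -0.0], [0.001, 0.0, -1.0]]
contact_force: [2.0, -0.2, -2.1]
gripper_width: 56.7
gripper_force: 44.1
```

Emit:
{"fn": "drive_tool", "kwargs": {
  "moves": [
    [0.4, 3.9, 0, 0, 0, 0.04, 255],
    [0.8, 7.8, 0, 0, 0, 0.08, 255],
    [1.2, 11.7, 0, 0, 0, 0.12, 255],
    [1.6, 15.6, 0, 0, 0, 0.155, 255],
    [2, 19.5, 0, 0, 0, 0.155, 255],
    [2.4, 23.4, 0, 0, 0, 0.155, 255],
    [2.8, 27.3, 0, 0, 0, 0.155, 255],
    [3.2, 30.5, 0, 0, 0, 0.155, 255]
  ]
}}

```text
t: 30.82
eef_pos: [572.4, -275.8, 118.0]
tool_rot: [[0.985, -0.171, 0.001], [-0.171, -0.985, -0.001], [0.002, 0.001, -1.0]]
contact_force: [0.9, -1.5, -1.0]
gripper_width: 56.5
gripper_force: 44.1
```

Emit:
{"fn": "drive_tool", "kwargs": {
  "moves": [
    [0, 0, 0, 0, 0, 0, 255],
    [0, 0, 0, 0, 0, 0, 255],
    [0, 0, 0, 0, 0, 0, 255]
  ]
}}

```text
t: 31.07
eef_pos: [572.2, -272.4, 117.3]
tool_rot: [[0.985, -0.17, 0.0], [-0.17, -0.985, 0.0], [0.0, -0.0, -1.0]]
contact_force: [0.0, 1.5, -1.7]
gripper_width: 56.7
gripper_force: 44.1
```

```bash
python3 - <<'E'
from fit import *
c=cam('side'); P=cloud(c);I=c[0]['image'];run(P,I)
from go import go; go((581,-285,60,-190),(581,-285,39,-190))
E
```

```text
roof (array([607.7, -59.3]), array([60.2, 35. ]), -8.61) 60.0 196
roof (array([529.5, -52. ]), array([57.1, 34.5]), -3.76) 60.2 201
roof (array([457.7, -53.1]), array([57. , 33.8]), -0.68) 60.2 207
roof (array([621.1,  90.8]), array([57.3, 33.6]), 3.71) 60.0 248
roof (array([547.1,  85.6]), array([58.3, 33.8]), 1.94) 60.0 254
roof (array([470.5,  87. ]), array([58.5, 35.5]), -0.18) 60.0 258
blue (array([ 710.9, -301.8]), array([88.7, 18.2]), 82.38) [19.5 62.4] 211
blue (array([ 679. , -264.4]), array([26. ,  9.8]), -69.02) [15.1 53.2] 39
blue (array([ 511.8, -306.2]), array([8. , 6.7]), -28.96) [27.9 51.8] 25
blue (array([ 410.8, -252.5]), array([80.8, 67.8]), -9.98) [24.2 60.6] 351
blue (array([ 525. , -231.5]), array([10. ,  9.8]), -80.8) [14.4 55.2] 43
blue (array([546.5,  87.3]), array([229.6,  61.7]), 0.78) [ 3.3 21.3] 894
grey (array([ 584.6, -283. ]), array([239.5,  84.8]), -8.06) 17.5 580
grey (array([787.7, -70.6]), array([74. , 35.9]), 21.7) 19.4 157
grey (array([534.1, -56.7]), array([230.2,  63.1]), -2.54) 17.5 303
orange (array([ 398.3, -251. ]), array([58.1, 14.9]), 75.76) [48.8 73.9] 119
orange (array([791.8, 288. ]), array([92. , 25.1]), -4.26) [14.6 26.9] 423
t 31.12 p [ 572.3 -271.9  117.2] w 56.6 F [-0.6  0.1 -2.2]
[1.08 1.15 5.72] [-0.    -0.     0.004]
[1.08 1.15 7.82] [-0.    -0.     0.004]
```

Emit:
{"fn": "drive_tool", "kwargs": {
  "moves": [
    [1.08, 1.15, 0, 0, 0, 0.004, 255],
    [1.08, 1.15, 1.5, 0, 0, 0.004, 255],
    [1.08, 1.15, 4, 0, 0, 0.004, 255],
    [1.08, 1.15, 5.5, 0, 0, 0.004, 255],
    [1.08, 1.15, 6.8, 0, 0, 0.004, 255],
    [1.08, 1.15, 7.4, 0, 0, 0.004, 255],
    [1.08, 1.15, 7.7, 0, 0, 0.004, 255],
    [1.08, 1.15, 7.7, 0, 0, 0.004, 255]
  ]
}}

```text
t: 31.78
eef_pos: [581.2, -285.5, 39.7]
tool_rot: [[0.985, -0.173, -0.0], [-0.173, -0.985, 0.0], [-0.0, -0.0, -1.0]]
contact_force: [-0.0, -0.3, -1.6]
gripper_width: 56.4
gripper_force: 44.1
```

```bash
python3 go.py 581 -285 37 -190
```

```text
t 31.78 p [ 581.2 -285.5   39.7] w 56.4 F [-0.  -0.3 -1.6]
[-0.03 -0.04  0.27] [-0.  0.  0.]
```

Emit:
{"fn": "drive_tool", "kwargs": {
  "moves": [
    [0, 0, 0.25, 0, 0, 0, 255],
    [0, 0, 0.25, 0, 0, 0, 255],
    [0, 0, 0.25, 0, 0, 0, 50],
    [0, 0, 0.25, 0, 0, 0, 0],
    [0, 0, 0.25, 0, 0, 0, 0],
    [0, 0, -3, 0, 0, 0, 0],
    [0, 0, -7, 0, 0, 0, 0],
    [0, 0, -10, 0, 0, 0, 0]
  ]
}}

```text
t: 32.45
eef_pos: [581.3, -286.1, 142.2]
tool_rot: [[0.985, -0.174, 0.001], [-0.174, -0.985, -0.0], [0.001, 0.0, -1.0]]
contact_force: [1.4, -1.1, 0.4]
gripper_width: 85.5
gripper_force: 0.0
```

Emit:
{"fn": "drive_tool", "kwargs": {
  "moves": [
    [-3, 0, 0, 0, 0, -0.12, 0],
    [-7, 0, 0, 0, 0, -0.24, 0],
    [-11, 0, 0, 0, 0, -0.36, 0],
    [-15, 0, 0, 0, 0, -0.48, 0],
    [-18.6, 0, 0, 0, 0, -0.6, 0],
    [-18.6, 0, 0, 0, 0, -0.72, 0],
    [-18.6, 0, 0, 0, 0, -0.84, 0],
    [-18.6, 0, 0, 0, 0, -0.96, 0]
  ]
}}

```text
t: 33.12
eef_pos: [397.6, -253.7, 140.3]
tool_rot: [[0.703, 0.711, 0.001], [0.711, -0.703, -0.001], [0.0, 0.001, -1.0]]
contact_force: [0.8, 0.2, 1.2]
gripper_width: 85.2
gripper_force: 0.0
```

Emit:
{"fn": "drive_tool", "kwargs": {
  "moves": [
    [0, 0, 0, 0, 0, -0.12, 120],
    [0, 0, 0, 0, 0, -0.24, 150],
    [0, 0, 0, 0, 0, -0.36, 150],
    [0, 0, 0, 0, 0, -0.48, 150],
    [0, 0, 0, 0, 0, -0.54, 150],
    [0, 0, 0, 0, 0, -0.54, 150],
    [0, 0, 0, 0, 0, -0.54, 150]
  ]
}}

```text
t: 33.7
eef_pos: [398.0, -253.7, 139.9]
tool_rot: [[0.245, 0.969, 0.0], [0.969, -0.245, -0.0], [-0.0, 0.0, -1.0]]
contact_force: [-0.7, -0.4, -0.4]
gripper_width: 35.2
gripper_force: 0.0
```

```bash
cat > bay.py <<'E'
from fit import *
def bay(P,I,o=(590,-286.2),a=-9.9):
    "heights and bay-x extent of the grey stack"
    a=np.radians(a); d=P[...,:2]-np.array(o); bx=d@[np.cos(a),np.sin(a)]; by=d@[-np.sin(a),np.cos(a)]; z=P[...,2]
    hsv=cv2.cvtColor(I,cv2.COLOR_RGB2HSV).astype(int)
    m=(hsv[...,1]<70)&(abs(by)<40)&(bx>-139)&(bx<125)&(z>42)&(z<58)
    k=m
    print('stack rim n',k.sum(),'bx',np.percentile(bx[k],[2,98]).round(1),'by',np.percentile(by[k],[2,98]).round(1),'z',np.percentile(z[k],[5,50,95]).round(1))
    for s in (-1,1):
        q=k&(bx*s>60); print(' end',s,q.sum(),np.median(z[q]).round(1) if q.any() else None)
E
python3 - <<'E'
from bay import *
from go import go
for n in ('side','scene','wrist'):
    c=cam(n); P=cloud(c);I=c[0]['image'];
    if n=='side': save(c,'s14.png')
    run(P,I) if n=='wrist' else 0; bay(P,I)
go((398.3,-252.7,47.5,-103.9)); print(arm.get_state()['joint_positions'])
E
```

```text
stack rim n 480 bx [-125.8  101.2] by [-31.   33.3] z [42.4 46.3 50.8]
 end -1 152 46.4
 end 1 91 46.9
stack rim n 423 bx [-125.5  103.5] by [-36.4  32.5] z [42.4 46.5 50.4]
 end -1 119 46.9
 end 1 101 47.4
blue (array([ 523.5, -236.9]), array([13.7,  8. ]), -6.94) [20.5 55.1] 281
blue (array([ 410.8, -255.9]), array([81.8, 62.9]), -9.13) [29.2 60.9] 3397
blue (array([ 510.4, -310.8]), array([12.4,  6.8]), -12.17) [40.2 55.1] 178
grey (array([ 605.5, -261.8]), array([122.2,   1.3]), -9.73) 19.9 216
grey (array([ 485.5, -252.4]), array([82.3, 41.5]), 30.9) 18.4 179
white (array([ 408.7, -229.9]), array([72.7,  4.1]), -7.76) 20.5 194
orange (array([ 398.1, -253.6]), array([51.2, 15. ]), 76.38) [64.9 73.3] 1059
stack rim n 2871 bx [-128.    48.5] by [-30.3  27.5] z [42.4 48.  49.6]
 end -1 1192 48.2
 end 1 2 44.1
t 33.85 p [ 398.  -253.6  139.8] w 35.0 F [0.2 0.3 0.4]
[0.1  0.01 9.23] [ 0.     0.    -0.005]
[-6.93993959e-01  4.08646892e-01  1.82352681e+00  1.20991963e-05
  9.09225173e-01 -4.46597795e-01]
```

The stack is flat (rims at 48 = 8 + 40), extending from bay x -126 to +102. Gripping the knob bar and sliding the stop in.

Emit:
{"fn": "drive_tool", "kwargs": {
  "moves": [
    [0, 0, 3, 0, 0, 0, 150],
    [0, 0, 7, 0, 0, 0, 150],
    [0, 0, 9, 0, 0, 0, 150],
    [0, 0, 9.2, 0, 0, 0, 150],
    [0, 0, 9.2, 0, 0, 0, 150],
    [0, 0, 9.2, 0, 0, 0, 255],
    [0, 0, 9.2, 0, 0, 0, 255],
    [0, 0, 9.2, 0, 0, 0, 255]
  ],
  "newtons": 35
}}

```text
t: 34.52
eef_pos: [398.6, -254.1, 49.1]
tool_rot: [[0.243, 0.97, 0.002], [0.97, -0.243, -0.002], [-0.001, 0.002, -1.0]]
contact_force: [-1.3, 0.4, 6.8]
gripper_width: 15.1
gripper_force: 39.2
```

Emit:
{"fn": "drive_tool", "kwargs": {
  "moves": [
    [0, 0, 0, 0, 0, 0, 255],
    [0, 0, 0, 0, 0, 0, 255],
    [0, 0.5, 0, 0, 0, 0, 255],
    [0.07, 1, 0, 0, 0, 0, 255],
    [0.1, 1.5, 0, 0, 0, 0, 255],
    [0.15, 2, 0, 0, 0, 0, 255],
    [0.15, 2, 0, 0, 0, 0, 255],
    [0.15, 2, 0, 0, 0, 0, 255]
  ]
}}

```text
t: 35.18
eef_pos: [418.4, -257.5, 49.1]
tool_rot: [[0.243, 0.97, 0.002], [0.97, -0.243, -0.002], [-0.001, 0.002, -1.0]]
contact_force: [-0.7, 0.9, 10.9]
gripper_width: 15.2
gripper_force: 39.7
```

```bash
python3 go.py 422.5 -257 47.5 -103.9
```

```text
t 35.18 p [ 418.4 -257.5   49.1] w 15.2 F [-0.7  0.9 10.9]
[0.15 0.39 0.16] [ 0.002  0.001 -0.003]
```

Emit:
{"fn": "drive_tool", "kwargs": {
  "moves": [
    [0.01, 0.15, 0, 0, 0, 0, 255],
    [0.02, 0.25, 0, 0, 0, 0, 255],
    [0.02, 0.35, 0, 0, 0, 0, 255],
    [0.02, 0.35, 0, 0, 0, 0, 255],
    [0.02, 0.35, 0, 0, 0, 0, 255]
  ]
}}

```text
t: 35.6
eef_pos: [420.7, -257.8, 49.0]
tool_rot: [[0.243, 0.97, -0.0], [0.97, -0.243, -0.001], [-0.001, 0.0, -1.0]]
contact_force: [-8.5, -1.0, 14.3]
gripper_width: 15.1
gripper_force: 40.5
```

Emit:
{"fn": "drive_tool", "kwargs": {
  "moves": [
    [0, 0.05, 0, 0, 0, 0, 255],
    [0, 0.1, 0, 0, 0, 0, 255],
    [0, 0.1, 0, 0, 0, 0, 255],
    [0, 0.1, 0, 0, 0, 0, 255]
  ]
}}

```text
t: 35.93
eef_pos: [421.5, -257.9, 49.0]
tool_rot: [[0.243, 0.97, -0.0], [0.97, -0.243, -0.001], [-0.001, -0.0, -1.0]]
contact_force: [-10.1, -1.2, 15.9]
gripper_width: 15.2
gripper_force: 40.6
```

Emit:
{"fn": "drive_tool", "kwargs": {
  "moves": [
    [0, 0, 0, 0, 0, 0.12, 255],
    [0, 0, 0, 0, 0, 0.24, 255],
    [0, 0, 0, 0, 0, 0.36, 255],
    [0, 0, 0, 0, 0, 0.48, 255],
    [0, 0, 0, 0, 0, 0.6, 255],
    [0, 0, 0, 0, 0, 0.72, 255],
    [0, 0, 0, 0, 0, 0.84, 255],
    [0, 0, 0, 0, 0, 0.96, 255]
  ]
}}

```text
t: 36.6
eef_pos: [421.5, -258.0, 49.0]
tool_rot: [[0.936, 0.352, -0.0], [0.352, -0.936, -0.001], [-0.001, 0.0, -1.0]]
contact_force: [-10.1, -1.4, 14.2]
gripper_width: 15.1
gripper_force: 40.5
```

Emit:
{"fn": "drive_tool", "kwargs": {
  "moves": [
    [0, 0, 0, 0, 0, 0.12, 255],
    [0, 0, 0, 0, 0, 0.24, 255],
    [0, 0, 0, 0, 0, 0.31, 255],
    [0, 0, 0, 0, 0, 0.31, 255],
    [0, 0, 0, 0, 0, 0.31, 255]
  ]
}}

```text
t: 37.02
eef_pos: [421.6, -258.1, 49.0]
tool_rot: [[0.998, 0.055, -0.0], [0.055, -0.998, -0.001], [-0.0, 0.001, -1.0]]
contact_force: [-10.2, -1.4, 15.3]
gripper_width: 15.1
gripper_force: 40.4
```

```bash
python3 -c "
from plant import arm; s=arm.get_state();print(s['t'],s['eef_pos'],s['contact_force'],s['moment'],s['tool_rot'])"
```

```text
37.0167 [ 421.55300346 -258.07355895   49.02998123] [-10.1779418   -1.38223587  15.31074933] [-0.54660366  1.81555046 -0.10096781] [[ 9.98494707e-01  5.48476840e-02 -2.28716877e-04]
 [ 5.48474922e-02 -9.98494443e-01 -7.74393923e-04]
 [-2.70846244e-04  7.60683686e-04 -9.99999674e-01]]
```

Emit:
{"fn": "drive_tool", "kwargs": {
  "moves": [
    [0, 0, 0, 0, 0, 0, 150],
    [0, 0, 0, 0, 0, 0, 150],
    [0, 0, 0, 0, 0, 0, 150],
    [0, 0, -3, 0, 0, 0, 150],
    [0, 0, -7, 0, 0, 0, 150],
    [0, 0, -11, 0, 0, 0, 100],
    [-3, 0, -13, 0, 0, 0, 0],
    [-5, 0, -15, 0, 0, 0, 0]
  ]
}}

```text
t: 37.68
eef_pos: [371.7, -260.7, 199.7]
tool_rot: [[0.998, 0.057, 0.002], [0.057, -0.998, -0.002], [0.001, 0.002, -1.0]]
contact_force: [-0.5, -0.5, -0.3]
gripper_width: 70.2
gripper_force: 0.0
```

Emit:
{"fn": "drive_tool", "kwargs": {
  "moves": [
    [0, 1, -3, 0, 0, 0, 0],
    [0, 4, -6, 0, 0, 0, 0],
    [0, 8, -6, 0, 0, 0, 0],
    [0, 10, -6, 0, 0, 0, 0],
    [0, 10, -6, 0, 0, 0, 0]
  ]
}}

```text
t: 38.1
eef_pos: [378.2, -364.5, 258.5]
tool_rot: [[0.999, 0.053, 0.002], [0.053, -0.999, -0.003], [0.002, 0.003, -1.0]]
contact_force: [-0.3, 1.1, -0.6]
gripper_width: 85.5
gripper_force: 0.0
```

```bash
python3 - <<'E'
from bay import *
from go import go
for n in ('side','scene'):
    c=cam(n); P=cloud(c);I=c[0]['image'];run(P,I); bay(P,I)
    if n=='side':
        S=c[0]['image'][70:370,200:480]; cv2.imwrite('pics/fin.png',cv2.resize(S[...,::-1],None,fx=2,fy=2,interpolation=cv2.INTER_CUBIC))
go()
E
```

```text
roof (array([608.5, -60.2]), array([56.5, 34.8]), -2.62) 60.1 192
roof (array([529.5, -51.8]), array([56.3, 34.4]), -1.61) 60.2 200
roof (array([457.3, -52.6]), array([57.5, 35.6]), 0.2) 60.2 210
roof (array([621.3,  91.3]), array([56.4, 33.8]), -0.27) 60.3 250
roof (array([547.2,  84.8]), array([59.2, 34.1]), 1.75) 60.5 248
roof (array([471.2,  87. ]), array([57. , 37.7]), -0.24) 60.0 262
blue (array([ 711.2, -303.6]), array([95. , 16.7]), 81.74) [19.9 62.5] 167
blue (array([ 679.8, -265.5]), array([25.4,  8.9]), -69.04) [16.7 54.7] 41
blue (array([ 434.4, -256. ]), array([81.2, 68.2]), -9.4) [21.8 60.9] 338
blue (array([ 524.2, -232. ]), array([11.9,  8.2]), 18.61) [14.8 55.1] 50
blue (array([546.5,  87.6]), array([229.8,  62.6]), 1.42) [ 3.2 21.6] 888
grey (array([ 601.4, -256.3]), array([141.7,  16.9]), -9.69) 19.4 120
grey (array([788. , -72.4]), array([75.5, 37.2]), 22.85) 19.6 168
grey (array([534.2, -57.2]), array([230.3,  62.3]), -2.48) 17.4 313
orange (array([ 421.3, -252.6]), array([48.3, 23.1]), -6.05) [47.8 73.9] 187
orange (array([791.6, 287.6]), array([90.4, 25.7]), -5
[... 708 characters left out ...]
, 18. ]), 81.3) [20.3 61.8] 281
blue (array([ 679. , -258.9]), array([11.7,  7.2]), -20.54) [19.4 53.9] 48
blue (array([549.4,  88.2]), array([232.8,  58.1]), -0.75) [ 4.8 21.4] 521
grey (array([ 590.1, -257.3]), array([144.3,  16.5]), -13.63) 18.6 146
grey (array([529.4, -39.4]), array([222.3,  21.8]), -2.07) 16.8 141
white (array([761.8, -68.9]), array([74.4, 30.4]), -39.55) 19.1 182
orange (array([ 423.8, -253.4]), array([49. , 13.2]), 2.53) [49.2 73. ] 101
orange (array([793.3, 288.7]), array([89.6, 20.2]), -6.26) [14.6 26.8] 440
stack rim n 405 bx [-116.7  101.9] by [-37.1  32.7] z [42.3 46.3 51. ]
 end -1 115 47.0
 end 1 80 46.9
t 38.2 p [ 377.5 -360.7  257.6] w 85.5 F [-0.3  0.4 -0.8]
```

View pics/fin.png

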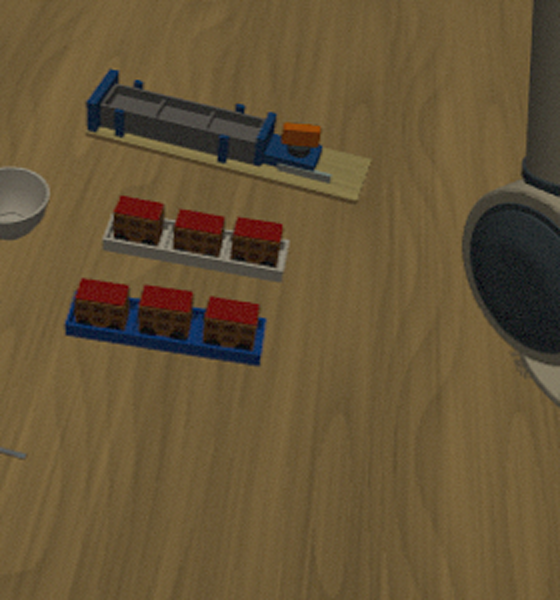

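The final view shows the stack at (190,120) snug between the fixed end and the stop, the knob bar along the bay, and blue and white each holding three seated buses. The trays have not moved. Handing in.

```bash
python3 -c "
from plant import arm; print(arm.close_job())"
```

```text
the job is handed in; nothing more can be done
None
```

The job is handed in after about 38 s of robot time: three buses are in the blue tray and three in the white, both grey trays are stacked snugly in the bay, and the stop is clamped (knob about 1.34 rad); the hand-in gave no verdict.

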